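# Walk the medicine cabinet home and lever it fast

### The job

Get the clinic's medicine cabinet ready for the road: swing the dock's lever up out of the way, lay every purple pill tube that is out on the plank in a trough of its own on top of the cabinet, and walk the heavy cabinet straight back into the dock until it is fully home, nudging its two front corner posts in turn, a little at a time, so that it stays nearly square. Then swing the lever fully down in front of the cabinet's ear. Do not lift or tip the cabinet, do not push or pull on its thin door or top tray, and leave the mug, the thermometer and the tongue depressor alone.

Things in the scene. Friction and masses are not known exactly. Their poses are not given: they have to be found in the camera images.
- dock: Fixed steel dock on the plank (place, heading vary). Origin: on the plank under the centre of the cabinet when fully home; x = the way in (away from the robot), y left, z up. Back stop bar 40 mm high, front face at x +70 mm. Two cheeks 25 mm high: inner faces at y +-136 mm from x +15 to +75 mm (6 mm clear of the cabinet each side), flaring to y +-150 mm at x -20 mm.
- cabinet: Heavy low white plastic medicine cabinet, loose on the plank: 140 deep (x) x 260 wide (y) x 80 mm high, about 2 kg (varies 25 %), slides at roughly 8 to 20 N. Origin: centre of its underside; x to its back, y left, z up. Front at x -70 mm faces the robot; solid flat ends at y +-130 mm. Home: origin on the dock origin, same heading, back against the back stop.
- post_left (a point): Middle of the front face of the cabinet's solid left corner post (cabinet x -70, y +107, z 50 mm). The post is 46 mm wide and reaches from the plank to z 80 mm. With tubes aboard (tops 100 mm above the plank), keep a hand that overhangs the cabinet higher than them.
- post_right (a point): The same on the right corner post (cabinet x -70, y -107, z 50 mm).
- ear (a point): Centre of the solid ear on the cabinet's right end: it sticks out 36 mm (cabinet y -130 to -166), is 15 mm thick (x +35 to +50) and 30 mm high (z 32 to 62 mm). The shut lever lies in front of it, so that the cabinet cannot come out.
- door: The cabinet's thin clear-grey plastic swing door between the posts, latched shut (stays on the cabinet): 160 mm wide, 52 mm high, outer face 7 mm behind the post faces. Origin at the middle of its lower edge. Weak: not to be pushed on.
- tray: Thin plastic tray fixed in the cabinet's top between its ends, front rim 8 mm behind the post faces. Origin: middle of its floor, at cabinet x +4, z 66 mm; axes as the cabinet. Four open troughs side by side along x: centres at y -92, -30.5, +30.5, +92 mm, each 57 mm wide, 120 mm long, walls and rims 12 mm high (the ends 14). Weak: carries tubes, but is not to be pulled or pushed on.
- lever (a joint): Angle of the dock's hinged steel lever, rad: 0 = shut, level, its tip towards the cabinet across the ear's path; grows as the tip swings up; 1.57 = upright; end stop at 1.9. Friction holds it anywhere (about 4 N to move it at the handle). Shut, it lies 6 mm in front of the ear of a cabinet that is home; it cannot shut on a cabinet more than 6 mm short.
- lever_grip (a point): Centre of the lever's round black handle: 22 mm in diameter, 55 mm long, axis level along dock x, sticking out from the lever bar towards the robot, 90 mm from the hinge axis; 45 mm above the plank when shut.
- lever_hinge (a point): Point on the lever's hinge axis abreast of the handle's centre, 45 mm above the plank, at dock x -20, y -300 mm. The axis runs along dock x. The lever bar is 160 mm long from the axis, 16 mm high, between dock x +15 and +29 mm.
- tube1_center (a point): Centre of a purple plastic pill tube of square section, 100 x 34 x 34 mm, lid pressed on at one end, 60 g, lying on its side on the plank (may be absent). Its x axis runs along its length; any of its four sides may be up.
- tube2_center (a point): Centre of a purple plastic pill tube of square section, 100 x 34 x 34 mm, lid pressed on at one end, 60 g, lying on its side on the plank (may be absent). Its x axis runs along its length; any of its four sides may be up.
- tube3_center (a point): Centre of a purple plastic pill tube of square section, 100 x 34 x 34 mm, lid pressed on at one end, 60 g, lying on its side on the plank (may be absent). Its x axis runs along its length; any of its four sides may be up.
- tube4_center (a point): Centre of a purple plastic pill tube of square section, 100 x 34 x 34 mm, lid pressed on at one end, 60 g, lying on its side on the plank (may be absent). Its x axis runs along its length; any of its four sides may be up.
- mug: White ceramic mug, 80 mm across, 92 mm high; origin under its centre. Bystander.
- thermometer: Grey pistol-shaped infrared thermometer lying flat, barrel 125 mm long (its x), 38 mm high; origin under the barrel's centre. Bystander.
- depressor: Stainless steel tongue depressor, 158 x 18 x 3 mm, lying flat; origin under its centre. Bystander.
Mind the look-alikes: they are no part of the job. What is shaped like the part that bears tube3_center but brown or white is not meant. Leave any pink look-alike of the part that bears tube1_center alone.

How it is judged:
By the outcome, as a careful person would: the job done as asked, in the order asked, and still so for the second after the job is handed in, with the robot touching nothing.
Of tube1, tube2, tube3, tube4 only 2 to 4 are there at a start; the rules pass over those that are not, and their reading is None.
At some moment in a run one of tube1, tube2, tube3, tube4 may be knocked a few centimetres aside while the robot is not near it.
Once in a run the grip may slacken for a moment while it holds something.
It also fails if it takes over 210 s, if anything falls off the work surface, if the arm or the gripper's body presses on something with over 40 N, if the wrist force passes 120 N, or if a joint passes its speed limit or range.

### The arm

A 7-joint arm with a two-finger parallel gripper is mounted at the origin on the work surface. World frame = base frame: x ahead of the robot, y to its left, z up, the work surface at z = 0. Lengths are in mm, angles in rad, forces in N, time in s.
With the tool pointing down it reaches from about 400 to 875 mm from the base axis. Payload 4.4 kg.
Tool frame: the origin (TCP) lies at the very end of the fingers, on their centre line; the grasp point (between the pads) lies ctrl.grip_depth behind it (ctrl.grip_depth is the distance from the TCP to the grasp point, in mm); z points along the fingers, y is the direction in which the jaws open and shut (so a half turn about z gives the same grasp; the last joint's range is limited). The gripper opens to 85 mm and grips with 20 to 120 N. Pads are 22 mm wide; open, the fingers measure 114 mm over their backs; the gripper's body (76 mm by 85 mm) begins 54 mm behind the grasp point. The pads swing forward as they close: fully open they stand 13 mm farther back than shut.
Start: joints at [-1.178, 0.628, 0.038, 1.517, -0.027, 0.996, -0.02], TCP at [287.847, 582.805, 231.313] pointing down, gripper open.
Joint ranges: [-3.06, 3.06], [-0.37, 2.12], [-1.25, 1.32], [0.18, 2.47], [-1.1, 4.24], [0.23, 1.98], [-2.94, 2.94]. Speed limits (rad/s): [2.57, 2.57, 3.14, 3.14, 3.14, 3.14, 3.14].

### API

Orientations are given as [roll, pitch, yaw] about the fixed x, y, z axes, in that order (R = Rz(yaw) Ry(pitch) Rx(roll)).
In Python, from cell import ctrl gives the robot as it stands.
- The arm moves only by the tool servo_tool, never from a script. Its argument "commands" is one flat list of numbers, 5 for each row, row after row: the shift along the tool's x, y, z in units of 25 mm (1.0 is 25 mm), then the turn about the tool's z in units of 6 degrees (1.0 is 6 degrees), then the closure, from 0 (fully open) to 1 (shut). In form: [tx, ty, tz, twist, gripper, tx, ty, tz, twist, gripper, ...]. A call has 1 to 10 rows; each row is the pose to reach, as a shift and turn from the pose commanded when the call began, along the tool's axes at that moment; what a row does not reach only later rows make up. A row lasts 1/12 s, in which the tool goes at most 41.7 mm and 7.16 degrees, less where a joint would pass 70% of its speed; a pose out of reach is approached as far as the arm can. A call with a gripper value outside its range is refused whole. The fingers move at their own pace and stop on an object; the grip force is fixed at half the most. Time passes only in rows, so rows that repeat a pose let the fingers close. It gives the time, the measured TCP pose, the force and the opening at its end, in the units of the state.
- ctrl.read_state(): the state, without advancing time (a new reading comes with each control period).
- ctrl.get_image(name): name is "scene" or "top"; returns a dict with "img" (384x512x3 uint8, blue, green, red), "K" (3x3 intrinsics, pixels), "T" (4x4, takes a point from camera to world coordinates). Camera axes: x right, y down, z forward; pixel columns grow to the right and rows downward; lengths in mm; the calibration is good to about 2 mm. A picture is of the moment at which its call begins. There is no depth.
- ctrl.finish_job(): hands the job in, once; it reports no verdict.
The state is a dict: "clock": time; "qpos": joint angles; "qd": joint speeds; "tau": joint torques, N m; "eef_pos": TCP position; "tool_rot": TCP orientation; "force": force on the tool from outside, world axes, zero at the start; "torque": the same for the moment, N m; "width": finger opening in mm.
Only numpy, scipy, OpenCV 4.12 (cv2) and the standard library are available. Lean on these libraries where they do the work, as an engineer would, in place of code of your own. Each camera call takes 0.05 s, during which the arm holds its last target.

## Working session

There is one attempt and no reset: what is moved stays moved. The work goes in short steps, Python scripts to look and compute and a tool call to move; the robot and the scene stay as the last step left them, time stands still between calls to the robot, and variables do not carry over. Pictures are saved under pics/ and viewed, and the job is handed in when it is done.

Besides the shell and the picture viewer there is one more tool, called as a command line: name --argument value ..., lists and objects as JSON in quotes. servo_tool: Moves the arm, as the interface text tells. Its arguments: {"type":"object","properties":{"commands":{"type":"array","items":{"type":"number"}}},"required":["commands"]}

```bash
ls; mkdir -p pics
python3 - <<'E'
from cell import ctrl
import cv2
print(ctrl.read_state(), ctrl.grip_depth)
for n in("scene","top"):
    d=ctrl.get_image(n); cv2.imwrite(f"pics/{n}0.png",d["img"]); print(n,d["K"].tolist(),d["T"].round(3).tolist())
E
```

```text
pics
{'clock': 0.0, 'qpos': array([-1.17782028,  0.6293351 ,  0.03843464,  1.51838591, -0.02702151,
        0.99630379, -0.01996707]), 'qd': array([ 8.46563249e-04, -3.83227867e-04,  2.87610891e-04,  9.26756938e-04,
       -8.09560697e-06, -2.20821290e-03,  7.06030729e-05]), 'tau': array([ 9.22257968e-04, -5.63386273e+01,  1.22690152e+00, -1.93446475e+01,
        1.11490890e-02,  1.04197883e-02, -6.05269435e-06]), 'eef_pos': array([287.53634229, 582.23364983, 230.3903782 ]), 'tool_rot': array([-3.13967803e+00,  2.77112984e-06,  2.68284334e+00]), 'force': array([ 0.4082365 ,  0.30825777, -0.49072403]), 'torque': array([-0.00986687,  0.00049808,  0.01314523]), 'width': 85.40569832875875} 18.700000000000003
scene [[459.17340450954083, 0.0, 254.89351077092988], [0.0, 459.17340450954083, 190.59826574560037], [0.0, 0.0, 1.0]] [[-0.732, 0.374, -0.569, 1312.925], [0.681, 0.421, -0.599, 780.794], [0.015, -0.826, -0.563, 830.578], [0.0, 0.0, 0.0, 1.0]]
top [[424.9595032826855, 0.0, 247.0706183145493], [0.0, 424.9595032826855, 187.91304849712589], [0.0, 0.0, 1.0]] [[-0.014, -0.986, 0.165, 317.916], [-1.0, 0.013, -0.005, -26.35], [0.003, -0.166, -0.986, 1552.801], [0.0, 0.0, 0.0, 1.0]]
```

View pics/scene0.png

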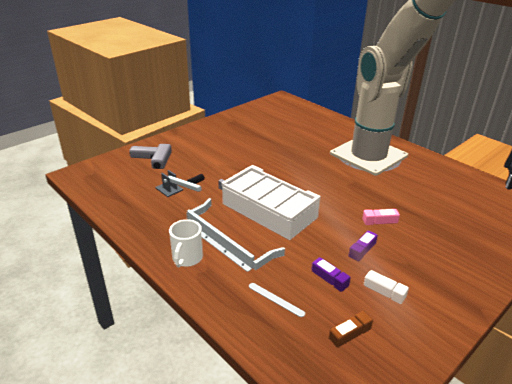

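View pics/top0.png

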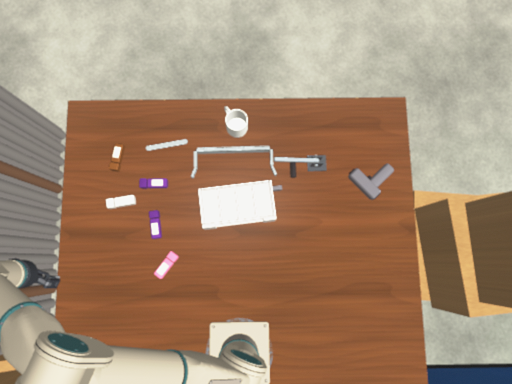

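```bash
cat > h.py <<'E'
from cell import ctrl
import cv2, numpy as np
def ray(d,uv,z):
    uv=np.atleast_2d(np.array(uv,float)); K,T=d["K"],d["T"]
    r=(np.linalg.inv(K)@np.c_[uv,np.ones(len(uv))].T)
    r=(T[:3,:3]@r).T; o=T[:3,3]
    return o+r*((z-o[2])/r[:,2])[:,None]
def proj(d,P):
    P=np.atleast_2d(np.array(P,float)); T=np.linalg.inv(d["T"])
    c=(T[:3,:3]@P.T).T+T[:3,3]; p=(d["K"]@c.T).T
    return p[:,:2]/p[:,2:]
def tubes(d,z=34,lo=(118,60,30),hi=(155,255,255)):
    m=cv2.inRange(cv2.cvtColor(d["img"],cv2.COLOR_BGR2HSV),lo,hi)
    m=cv2.morphologyEx(m,cv2.MORPH_CLOSE,np.ones((9,9)))
    cs,_=cv2.findContours(m,cv2.RETR_EXTERNAL,cv2.CHAIN_APPROX_NONE)
    out=[]
    for c in cs:
        if cv2.contourArea(c)<60: continue
        w=ray(d,c[:,0,:],z)[:,:2].astype(np.float32)
        r=cv2.minAreaRect(w); out.append((np.round(c[:,0].mean(0)),r,cv2.contourArea(c)))
    return out
def crop(d,x0,y0,x1,y1,s,fn):
    cv2.imwrite(fn,cv2.resize(d["img"][y0:y1,x0:x1],None,fx=s,fy=s,interpolation=cv2.INTER_CUBIC))
E
python3 - <<'E'
from h import *
for n in("top","scene"):
    d=ctrl.get_image(n)
    for t in tubes(d): print(n,t)
d=ctrl.get_image("top"); crop(d,100,130,230,280,4,"pics/t1.png"); crop(d,185,100,335,240,5,"pics/t2.png")
d=ctrl.get_image("scene"); crop(d,150,150,330,280,4,"pics/s1.png"); crop(d,300,190,430,350,3.6,"pics/s2.png")
E
```

```text
top (array([156., 225.]), ((446.5410461425781, 296.8132019042969), (100.0231704711914, 36.19301223754883), 6.818105697631836), 176.0)
top (array([153., 183.]), ((597.326171875, 306.76806640625), (102.03412628173828, 33.19559860229492), 89.22065734863281), 235.0)
scene (array([330., 274.]), ((613.9127807617188, 317.4878845214844), (110.60257720947266, 55.30155944824219), 89.41705322265625), 526.5)
scene (array([362., 245.]), ((465.8669128417969, 307.17181396484375), (124.55970001220703, 39.60362243652344), 5.814253330230713), 338.5)
```

View pics/t1.png

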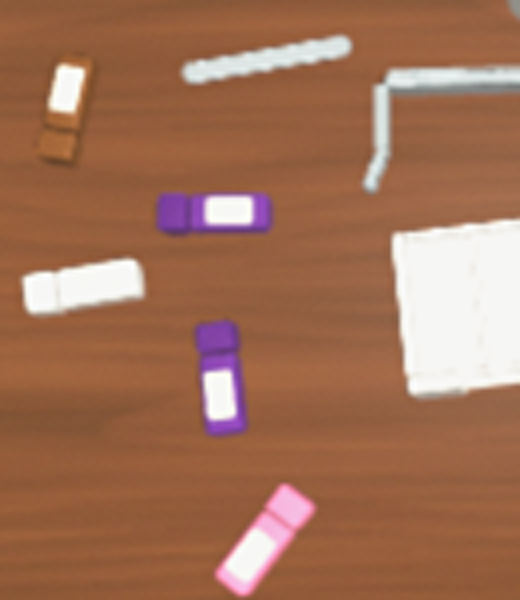

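View pics/t2.png

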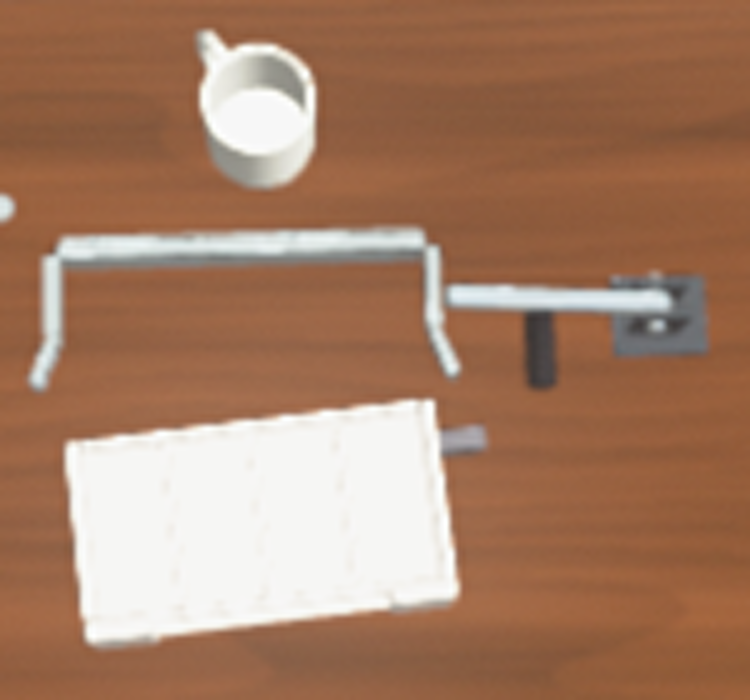

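View pics/s1.png

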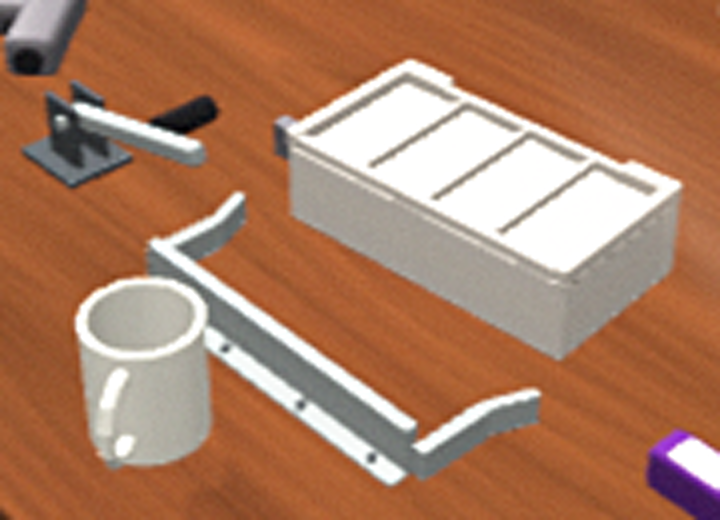

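View pics/s2.png

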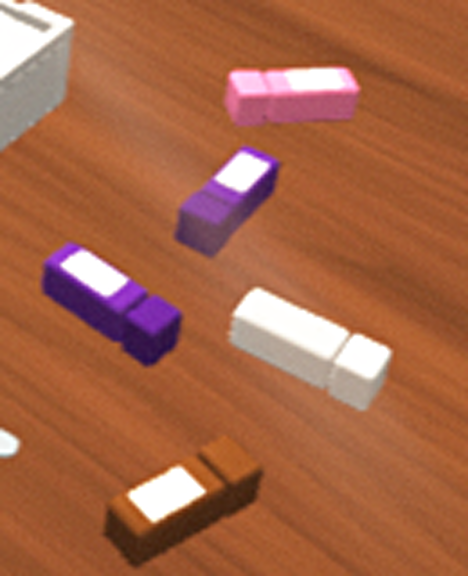

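Run:
```python
from h import *
d=ctrl.get_image("top")
f=lambda p:(np.array(p)/5.+[185,100]-0.4)
def show(n,p,z): print(n,ray(d,[f(p)],z)[0].round(0))
for n,p,z in [("cab BL",(66,443),80),("BR",(434,401),80),("FR",(459,596),80),("FL",(86,637),80),
 ("bar L far",(58,239),40),("bar R far",(424,228),40),("bar L near top",(60,252),40),("bar R near",(424,241),40),
 ("cheekL inner tip",(46,386),25),("cheekR tip in",(448,376),25),("cheekL in kink",(62,335),25),("cheekR in kink",(427,322),25),
 ("grip end",(541,386),45),("grip root",(539,312),45),("lever tip",(447,297),45),("hinge",(658,299),45),("ear c",(464,440),62)]: show(n,p,z)
hsv=cv2.cvtColor(d["img"],cv2.COLOR_BGR2HSV)
m=((hsv[...,2]>150)&(hsv[...,1]<60)).astype(np.uint8)
cs,_=cv2.findContours(m[170:235,190:285],cv2.RETR_EXTERNAL,cv2.CHAIN_APPROX_NONE)
c=max(cs,key=cv2.contourArea)[:,0]+[190,170]
w=ray(d,c,80)[:,:2].astype(np.float32); r=cv2.minAreaRect(w); print(r, cv2.boxPoints(r).round(0).tolist())
s=ctrl.get_image("scene")
def tri(pt,ps):
    A=[];b=[]
    for D,p in((d,pt),(s,ps)):
        o=D["T"][:3,3]; v=D["T"][:3,:3]@np.linalg.inv(D["K"])@np.array([*p,1.]); v/=np.linalg.norm(v)
        M=np.eye(3)-np.outer(v,v); A.append(M); b.append(M@o)
    return np.linalg.lstsq(np.vstack(A),np.hstack(b),rcond=None)[0].round(0)
g=lambda p:(np.array(p)/4.+[150,150]-0.4)
print("tip",tri(f((447,297)),g((203,152))),"grip end",tri(f((541,386)),g((211,105))),"hinge",tri(f((670,299)),g((78,117))))
```

```text
cab BL [566. 139.  80.]
BR [ 593. -120.   80.]
FR [ 455. -134.   80.]
FL [430. 125.  80.]
bar L far [725. 150.  40.]
bar R far [ 730. -118.   40.]
bar L near top [715. 149.  40.]
bar R near [ 720. -118.   40.]
cheekL inner tip [618. 160.  25.]
cheekR tip in [ 622. -134.   25.]
cheekL in kink [656. 149.  25.]
cheekR in kink [ 662. -120.   25.]
grip end [ 609. -200.   45.]
grip root [ 664. -200.   45.]
lever tip [ 676. -134.   45.]
hinge [ 673. -287.   45.]
ear c [ 568. -142.   62.]
((510.03851318359375, -12.849716186523438), (146.4629669189453, 293.8180236816406), 6.457846641540527) [[421.0, 125.0], [454.0, -167.0], [599.0, -151.0], [566.0, 141.0]]
tip [ 667. -131.   84.] grip end [ 606. -198.   67.] hinge [ 672. -295.   38.]
```

Two views agree. The purple tubes are at top px (154,183) and (155,224), and the pink, white and brown ones at (166,265), (121,201) and (117,158) are look-alikes. The cabinet is at about (511,2), yaw 5.9°. The dock is at about (647,14), yaw 1.1°. The lever stands at about 0.25 rad with its handle at (615,-199,67). I'll raise the lever first.

```bash
cat > go.py <<'E'
import sys
from cell import ctrl
import numpy as np
from scipy.spatial.transform import Rotation as R
x,y,z,psi=map(float,sys.argv[1:5])
s=ctrl.read_state(); r=R.from_euler('xyz',s["tool_rot"]).as_matrix(); 
d=np.array([x,y,z])-s["eef_pos"]; t=r.T@d/25
cur=np.degrees(np.arctan2(r[1,0],r[0,0])); dp=(cur-psi+180)%360-180
print("t",round(s["clock"],1),"pos",s["eef_pos"].round(1),"psi",cur.round(1),"w",round(s["width"],1),"F",s["force"].round(1),"q7",s["qpos"][[0,6]].round(2))
print("units",t.round(2),(dp/6).round(2),"dist",np.linalg.norm(d).round(0))
E
python3 go.py 612 -199 180 1.1
```

```text
t 0.4 pos [287.8 582.7 231.2] psi 153.7 w 85.1 F [0.  0.  0.5] q7 [-1.18 -0.02]
units [-25.48 -22.29   2.05] 25.44 dist 848.0
```

servo_tool --commands '[-25.5, -22.3, 2, 25.4, 0, -25.5, -22.3, 2, 25.4, 0, -25.5, -22.3, 2, 25.4, 0, -25.5, -22.3, 2, 25.4, 0, -25.5, -22.3, 2, 25.4, 0, -25.5, -22.3, 2, 25.4, 0, -25.5, -22.3, 2, 25.4, 0, -25.5, -22.3, 2, 25.4, 0, -25.5, -22.3, 2, 25.4, 0, -25.5, -22.3, 2, 25.4, 0]'

```text
clock: 1.23
eef_pos: [447.8, 197.0, 207.0]
tool_rot: [3.141, -0.001, 1.427]
force: [0.6, 0.0, -0.1]
width: 85.5
```

```bash
python3 go.py 612 -199 180 1.1
```

```text
t 1.2 pos [447.8 197.  207. ] psi 81.8 w 85.5 F [ 0.6  0.  -0.1] q7 [-0.75 -0.35]
units [-14.73   8.77   1.08] 13.44 dist 430.0
```

servo_tool --commands '[-14.7, 8.8, 1, 13.4, 0, -14.7, 8.8, 1, 13.4, 0, -14.7, 8.8, 1, 13.4, 0, -14.7, 8.8, 1, 13.4, 0, -14.7, 8.8, 1, 13.4, 0, -14.7, 8.8, 1, 13.4, 0, -14.7, 8.8, 1, 13.4, 0, -14.7, 8.8, 1, 13.4, 0, -14.7, 8.8, 1, 13.4, 0, -14.7, 8.8, 1, 13.4, 0]'

```text
clock: 2.07
eef_pos: [610.5, -185.9, 182.4]
tool_rot: [-3.141, -0.0, 0.177]
force: [0.4, 0.7, 0.4]
width: 85.3
```

```bash
python3 go.py 612 -199 90 1.1
```

```text
t 2.1 pos [ 610.5 -185.9  182.4] psi 10.1 w 85.3 F [0.4 0.7 0.4] q7 [-0.13 -0.66]
units [-0.04  0.53  3.7 ] 1.51 dist 93.0
```

servo_tool --commands '[0, 0.5, 1.5, 1.5, 0, 0, 0.5, 3, 1.5, 0, 0, 0.5, 3, 1.5, 0, 0, 0.5, 3, 1.5, 0, 0, 0.5, 3, 1.5, 0]'

```text
clock: 2.48
eef_pos: [613.0, -196.2, 109.0]
tool_rot: [3.141, -0.002, 0.028]
force: [1.0, -1.3, 0.2]
width: 85.7
```

```bash
python3 go.py 614 -199 50 1.1;  python3 - <<'E'
from h import *
d=ctrl.get_image("top"); crop(d,215,110,345,220,5,"pics/t3.png")
d=ctrl.get_image("scene"); crop(d,120,110,280,240,4,"pics/s3.png")
E
```

```text
t 2.5 pos [ 613.  -196.2  109. ] psi 1.6 w 85.7 F [ 1.  -1.3  0.2] q7 [-0.1  -0.72]
units [0.03 0.11 2.36] 0.08 dist 59.0
```

View pics/s3.png

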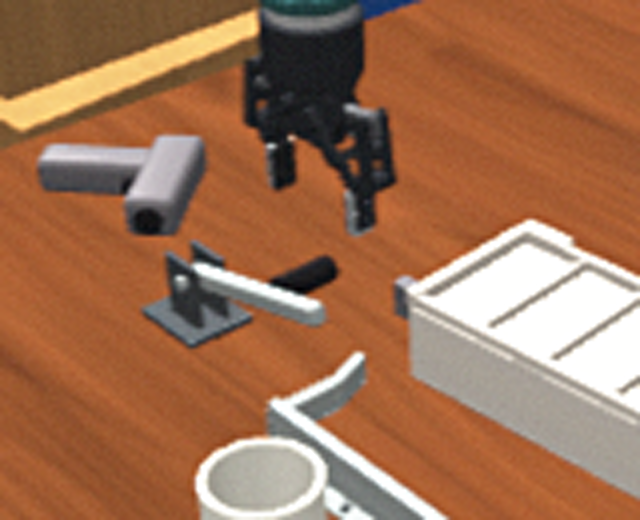

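View pics/t3.png

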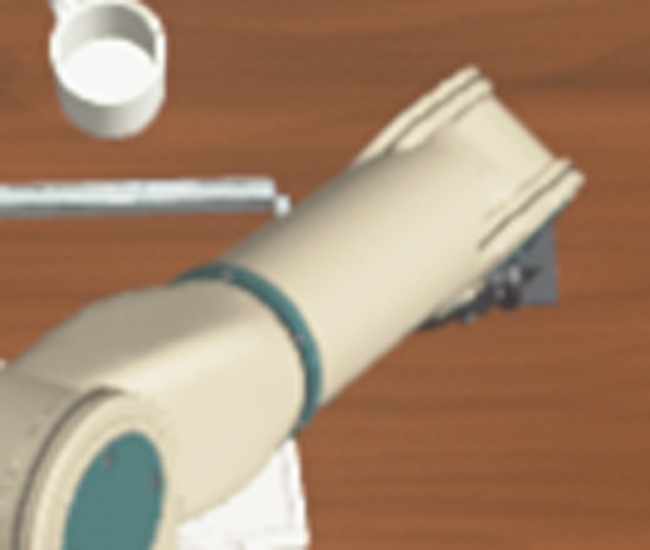

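servo_tool --commands '[0, 0.1, 1.2, 0, 0, 0, 0.1, 2.4, 0, 0, 0, 0.1, 2.4, 0, 0, 0, 0.1, 2.4, 0, 0.5, 0, 0.1, 2.4, 0, 1, 0, 0.1, 2.4, 0, 1, 0, 0.1, 2.4, 0, 1, 0, 0.1, 2.4, 0, 1, 0, 0.1, 2.4, 0, 1, 0, 0.1, 2.4, 0, 1]'

```text
clock: 3.42
eef_pos: [612.9, -198.4, 48.3]
tool_rot: [-3.141, -0.001, 0.026]
force: [-0.1, 2.3, 4.2]
width: 20.2
```

```bash
python3 go.py 614 -199 50 1.1;  python3 - <<'E'
from h import *
d=ctrl.get_image("scene"); crop(d,120,110,280,240,4,"pics/s4.png")
E
```

```text
t 3.4 pos [ 612.9 -198.4   48.3] psi 1.5 w 20.2 F [-0.1  2.3  4.2] q7 [-0.06 -0.67]
units [ 0.04  0.03 -0.07] 0.07 dist 2.0
```

View pics/s4.png

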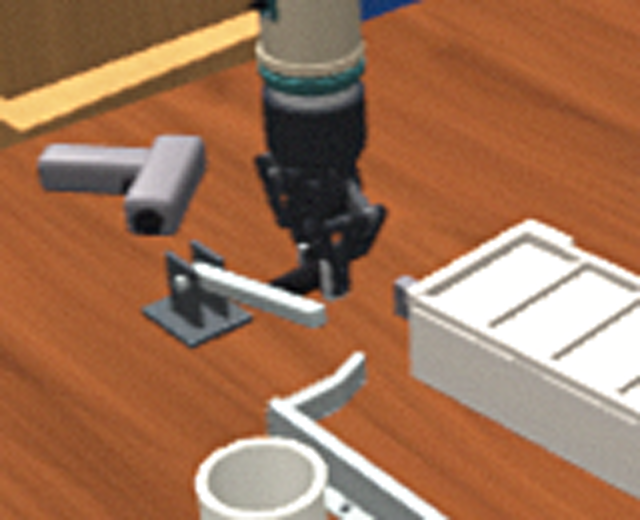

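servo_tool --commands '[0, 0.18, -0.52, 0, 1, 0, 0.42, -1, 0, 1, 0, 0.74, -1.44, 0, 1, 0, 1.12, -1.83, 0, 1, 0, 1.55, -2.15, 0, 1, 0, 2.02, -2.41, 0, 1, 0, 2.53, -2.59, 0, 1, 0, 3.06, -2.7, 0, 1, 0, 3.6, -2.72, 0, 1, 0, 3.95, -2.7, 0, 1]'

```text
clock: 4.3
eef_pos: [614.7, -293.5, 118.3]
tool_rot: [-3.133, -0.001, 0.027]
force: [-2.3, 4.7, 3.7]
width: 19.8
```

```bash
python3 go.py 614 -199 50 1.1;  python3 - <<'E'
from h import *
d=ctrl.get_image("scene"); crop(d,120,110,280,240,4,"pics/s5.png")
E
```

```text
t 4.3 pos [ 614.7 -293.5  118.3] psi 1.6 w 19.8 F [-2.3  4.7  3.7] q7 [ 0.07 -0.63]
units [ 0.07 -3.76  2.77] 0.08 dist 117.0
```

View pics/s5.png

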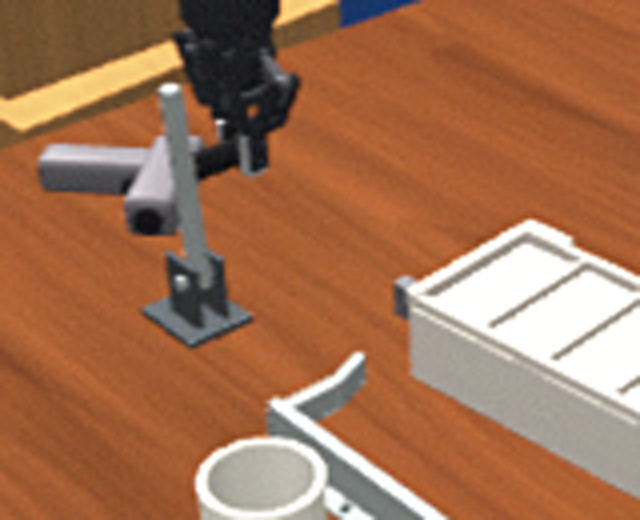

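servo_tool --commands '[0, 0.15, 0, 0, 1, 0, 0.1, 0, 0, 0, 0, 0.1, 0, 0, 0, 0, 0.1, 0, 0, 0, 0, 0.1, 0, 0, 0, 0, 0.1, -2, 0, 0, 0, 0.1, -4, 0, 0, -0.5, 0, -5, 0, 0, -0.5, 0, -5, 0, 0]'

```text
clock: 5.1
eef_pos: [603.3, -302.1, 248.1]
tool_rot: [3.134, -0.009, 0.024]
force: [0.0, -2.4, 1.3]
width: 85.4
```

```bash
python3 go.py 450 295 180 6;  python3 - <<'E'
from h import *
d=ctrl.get_image("scene"); crop(d,120,90,280,240,4,"pics/s6.png")
d=ctrl.get_image("top"); cv2.imwrite("pics/t6.png",d["img"])
for t in tubes(d): print(t)
E
```

```text
t 5.1 pos [ 603.3 -302.1  248.1] psi 1.4 w 85.4 F [ 0.  -2.4  1.3] q7 [ 0.03 -0.69]
units [ -5.57 -24.05   2.49] -0.77 dist 620.0
(array([156., 225.]), ((446.5410461425781, 296.8132019042969), (100.0231704711914, 36.19301223754883), 6.818105697631836), 176.0)
(array([153., 183.]), ((597.3272094726562, 306.84478759765625), (102.18761444091797, 33.19559860229492), 89.22065734863281), 236.0)
```

View pics/s6.png

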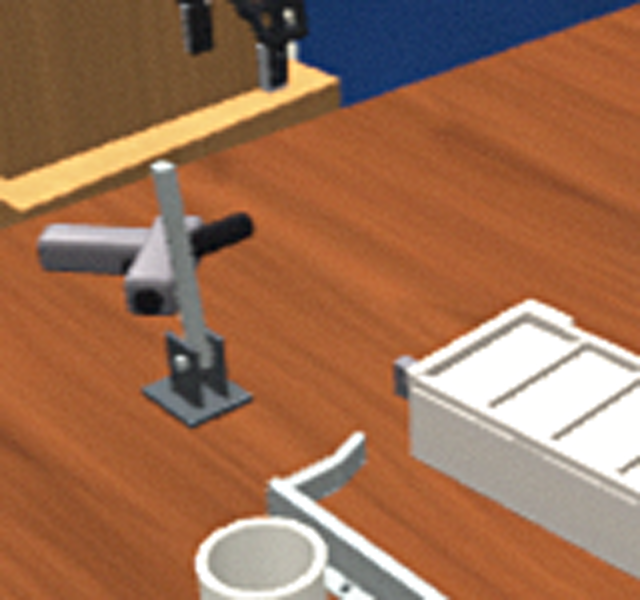

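servo_tool --commands '[-5.6, -24, 2, -0.8, 0, -5.6, -24, 2, -0.8, 0, -5.6, -24, 2, -0.8, 0, -5.6, -24, 2, -0.8, 0, -5.6, -24, 2, -0.8, 0, -5.6, -24, 2, -0.8, 0, -5.6, -24, 2, -0.8, 0, -5.6, -24, 2, -0.8, 0, -5.6, -24, 2, -0.8, 0, -5.6, -24, 2, -0.8, 0]'

```text
clock: 6.03
eef_pos: [495.7, 105.7, 204.6]
tool_rot: [3.141, 0.003, 0.11]
force: [1.7, -0.8, -0.2]
width: 85.3
```

```bash
python3 go.py 447 299 110 5.8
```

```text
t 6.0 pos [495.7 105.7 204.6] psi 6.3 w 85.3 F [ 1.7 -0.8 -0.2] q7 [-0.78 -1.16]
units [-1.08 -7.9   3.78] 0.08 dist 221.0
```

servo_tool --commands '[-1.1, -7.6, 2, 0.1, 0, -1.1, -7.6, 3.8, 0.1, 0, -1.1, -7.6, 3.8, 0.1, 0, -1.1, -7.6, 3.8, 0.1, 0, -1.1, -7.6, 3.8, 0.1, 0, -1.1, -7.6, 3.8, 0.1, 0, -1.1, -7.6, 3.8, 0.1, 0, -1.1, -7.6, 3.8, 0.1, 0]'

```text
clock: 6.7
eef_pos: [448.9, 288.6, 110.1]
tool_rot: [3.139, 0.002, 0.099]
force: [1.2, -1.1, -0.7]
width: 85.1
```

```bash
python3 go.py 447 299 12 5.8;  python3 - <<'E'
from h import *
d=ctrl.get_image("scene"); crop(d,290,150,440,300,4,"pics/s7.png")
for t in tubes(d): print(t)
E
```

```text
t 6.7 pos [448.9 288.6 110.1] psi 5.7 w 85.1 F [ 1.2 -1.1 -0.7] q7 [-1.05 -1.4 ]
units [-0.03 -0.43  3.92] -0.02 dist 99.0
(array([330., 273.]), ((613.5004272460938, 317.08660888671875), (111.56398010253906, 55.13653564453125), 88.86489868164062), 525.5)
(array([362., 245.]), ((465.8648681640625, 307.19171142578125), (124.55970001220703, 39.64365005493164), 5.814253330230713), 346.5)
```

View pics/s7.png

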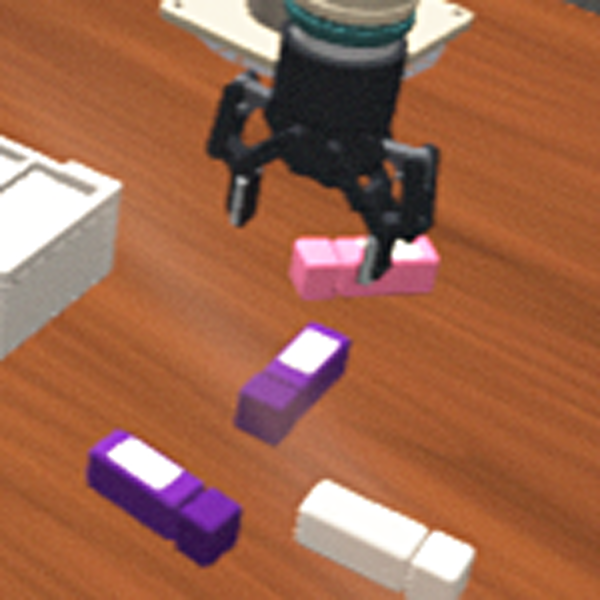

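servo_tool --commands '[0, -0.4, 1.3, 0, 0, 0, -0.4, 2.6, 0, 0, 0, -0.4, 3.5, 0, 0, 0, -0.4, 3.9, 0, 0, 0, -0.4, 3.9, 0, 0, 0, -0.4, 3.9, 0, 1, 0, -0.4, 3.9, 0, 1, 0, -0.4, 3.9, 0, 1, 0, -0.4, 3.9, 0, 1, 0, -0.4, 3.9, 0, 1]'

```text
clock: 7.58
eef_pos: [449.2, 300.1, 15.3]
tool_rot: [-3.14, -0.002, 0.099]
force: [-0.6, 0.2, 7.4]
width: 32.8
```

```bash
python3 go.py 447 299 12 5.8;  python3 - <<'E'
from h import *
d=ctrl.get_image("scene"); crop(d,290,150,440,300,4,"pics/s8.png")
E
```

```text
t 7.6 pos [449.2 300.1  15.3] psi 5.7 w 32.8 F [-0.6  0.2  7.4] q7 [-0.96 -1.29]
units [-0.09  0.04  0.13] -0.02 dist 4.0
```

View pics/s8.png

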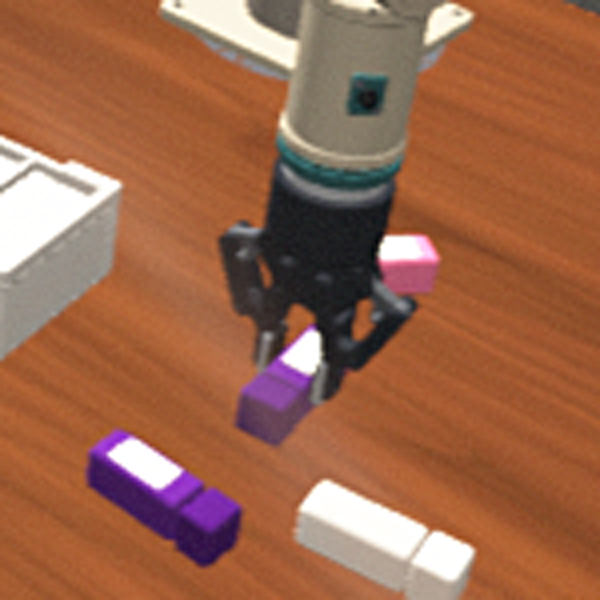

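servo_tool --commands '[0, 0, -1.5, 0, 1, 0, 0, -3, 0, 1, 0, 0, -4.5, 0, 1, 0, 0, -5.5, 0, 1, 0, 0, -5.5, 0, 1, 0, 0, -5.5, 0, 1]'

```text
clock: 8.13
eef_pos: [449.0, 300.5, 153.0]
tool_rot: [-3.139, -0.003, 0.1]
force: [-0.4, 0.3, -0.5]
width: 33.0
```

```bash
python3 go.py 505.5 94.4 150 5.9;  python3 - <<'E'
from h import *
d=ctrl.get_image("scene"); crop(d,290,100,440,260,5,"pics/s9.png")
E
```

```text
t 8.1 pos [449.  300.5 153. ] psi 5.7 w 33.0 F [-0.4  0.3 -0.5] q7 [-1.1  -1.46]
units [1.43 8.43 0.1 ] -0.03 dist 214.0
```

View pics/s9.png

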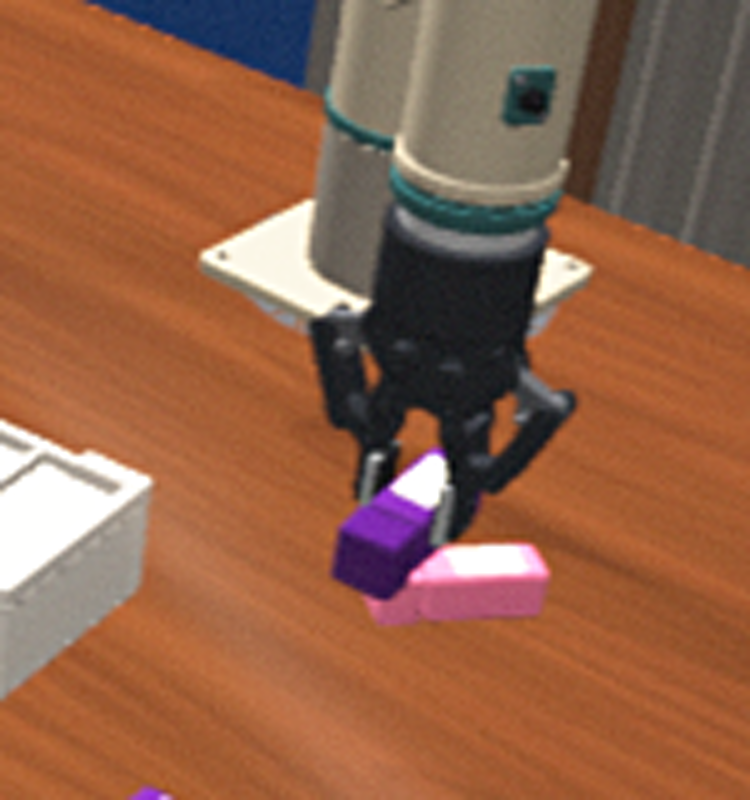

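Run:
```python
from h import *
d=ctrl.get_image("scene")
for p in [(340,537),(400,562)]: print(ray(d,[np.array(p)/5+[290,100]-.4],171.7).round(1))
for p in [(335,574),(385,600)]: print(ray(d,[np.array(p)/5+[290,100]-.4],137.7).round(1))
```

```text
[[507.9 297.7 171.7]]
[[502.9 329.4 171.7]]
[[493.9 290.2 137.7]]
[[492.7 319.6 137.7]]
```

servo_tool --commands '[1.4, 8.4, 0, 0, 1, 1.4, 8.4, 0, 0, 1, 1.4, 8.4, 0, 0, 1, 1.4, 8.4, 0, 0, 1, 1.4, 8.4, 0, 0, 1, 1.4, 8.4, 0, 0, 1, 1.4, 8.4, 0, 0, 1, 1.4, 8.4, 0.8, 0, 1, 1.4, 8.4, 1.2, 0, 1, 1.4, 8.4, 1.2, 0, 1]'

```text
clock: 9.07
eef_pos: [501.3, 95.8, 118.5]
tool_rot: [-3.141, 0.006, 0.101]
force: [0.7, 0.3, -0.4]
width: 32.9
```

```bash
python3 go.py 505.5 94.4 82 5.9;  python3 - <<'E'
from h import *
d=ctrl.get_image("scene"); crop(d,190,100,340,250,5,"pics/s10.png")
E
```

```text
t 9.1 pos [501.3  95.8 118.5] psi 5.8 w 32.9 F [ 0.7  0.3 -0.4] q7 [-0.66 -1.03]
units [0.17 0.07 1.46] -0.02 dist 37.0
```

View pics/s10.png

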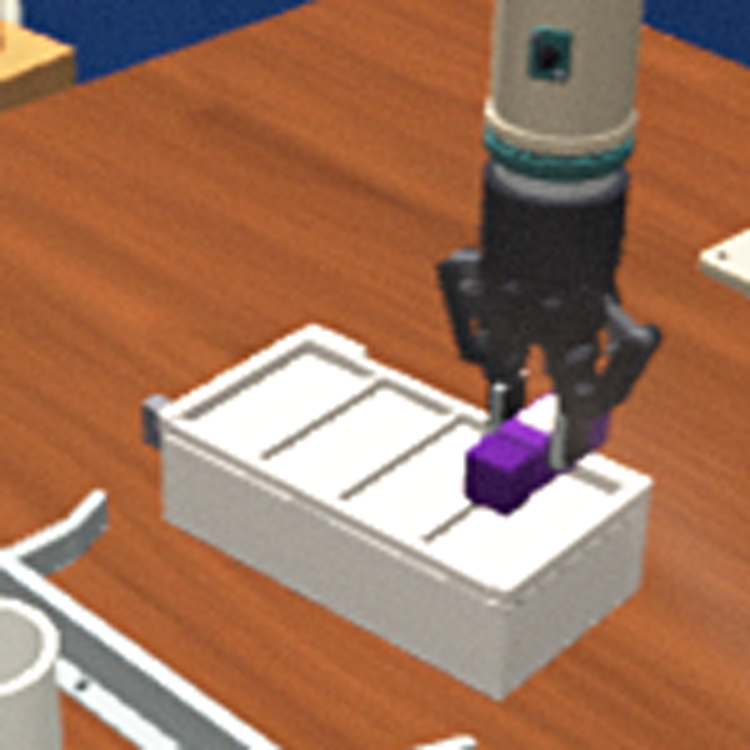

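servo_tool --commands '[0.2, 0, 0.7, 0, 1, 0.2, 0, 1.1, 0, 1, 0.2, 0, 1.4, 0, 1, 0.2, 0, 1.4, 0, 1]'

```text
clock: 9.45
eef_pos: [507.6, 95.1, 85.0]
tool_rot: [-3.141, 0.003, 0.1]
force: [-0.5, -0.1, -0.5]
width: 32.7
```

```bash
python3 go.py 505.5 94.4 82 5.9;  python3 - <<'E'
from h import *
d=ctrl.get_image("scene"); crop(d,190,100,340,250,5,"pics/s11.png")
E
```

```text
t 9.4 pos [507.6  95.1  85. ] psi 5.7 w 32.7 F [-0.5 -0.1 -0.5] q7 [-0.61 -0.99]
units [-0.09  0.02  0.12] -0.03 dist 4.0
```

View pics/s11.png

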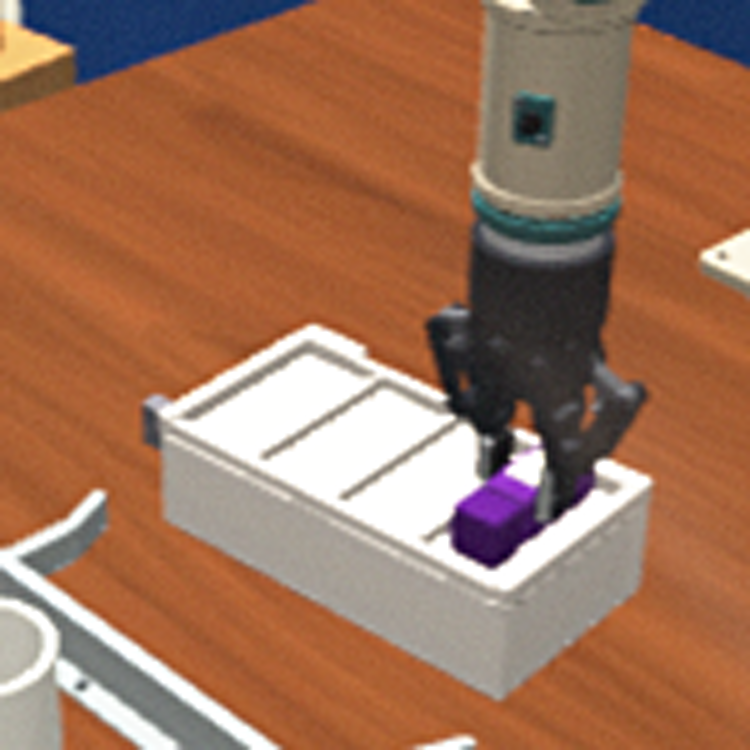

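servo_tool --commands '[-0.1, 0, 0.12, 0, 1, -0.1, 0, 0.12, 0, 1, -0.1, 0, 0.12, 0, 0.6, -0.1, 0, 0.12, 0, 0.3, -0.1, 0, 0.12, 0, 0, -0.1, 0, 0.12, 0, 0, -0.1, 0, -1, 0, 0, -0.1, 0, -3, 0, 0, -0.1, 0, -5, 0, 0, -0.1, 0, -5, 0, 0]'

```text
clock: 10.33
eef_pos: [508.8, 93.6, 215.8]
tool_rot: [-3.142, -0.006, 0.098]
force: [0.5, 0.6, -0.1]
width: 85.2
```

```bash
python3 go.py 597 309 150 89;  python3 - <<'E'
from h import *
d=ctrl.get_image("scene"); crop(d,190,100,370,300,4,"pics/s12.png")
for t in tubes(d): print(t)
E
```

```text
t 10.3 pos [508.8  93.6 215.8] psi 5.6 w 85.2 F [ 0.5  0.6 -0.1] q7 [-0.75 -1.16]
units [ 4.34 -8.23  2.66] -13.9 dist 242.0
(array([330., 274.]), ((613.9088745117188, 317.0991516113281), (111.38013458251953, 55.30155944824219), 89.41705322265625), 527.5)
(array([295., 200.]), ((452.2682189941406, 48.08893966674805), (138.3890380859375, 53.658573150634766), 8.228180885314941), 353.0)
```

View pics/s12.png

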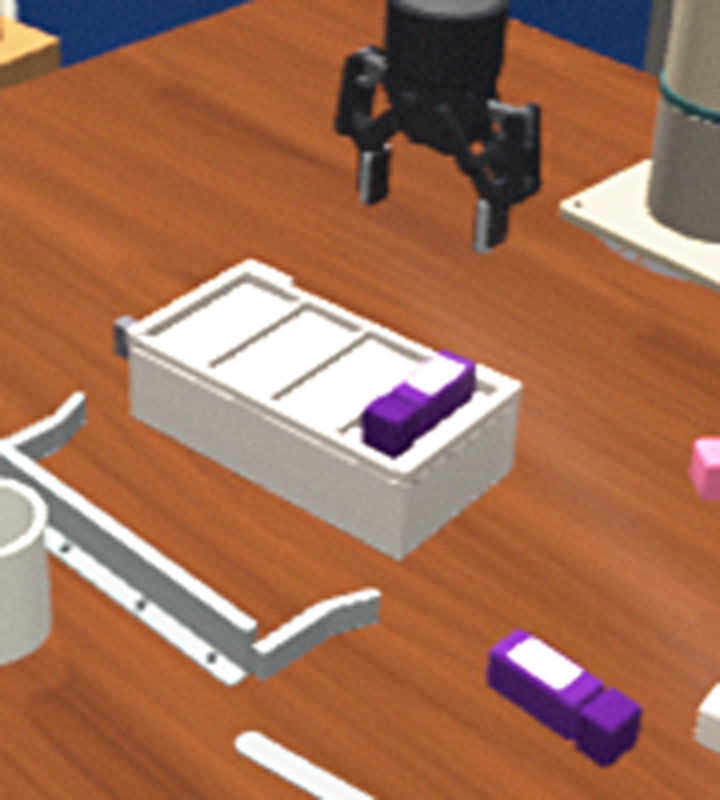

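servo_tool --commands '[4.3, -8.2, 1, -13.9, 0, 4.3, -8.2, 1, -13.9, 0, 4.3, -8.2, 1, -13.9, 0, 4.3, -8.2, 1, -13.9, 0, 4.3, -8.2, 2, -13.9, 0, 4.3, -8.2, 3, -13.9, 0, 4.3, -8.2, 4, -13.9, 0, 4.3, -8.2, 4, -13.9, 0, 4.3, -8.2, 4, -13.9, 0, 4.3, -8.2, 4, -13.9, 0]'

```text
clock: 11.22
eef_pos: [592.5, 308.7, 109.7]
tool_rot: [-3.14, 0.002, 1.355]
force: [0.2, -0.1, 0.4]
width: 85.8
```

servo_tool --commands '[0, 0, 0, -2, 0, 0, 0, 0, -2, 0, 0, 0, 0, -2, 0, 0, 0, 0, -2, 0]'

```text
clock: 11.55
eef_pos: [593.1, 308.7, 111.0]
tool_rot: [-3.141, -0.0, 1.556]
force: [-0.1, -0.3, -0.2]
width: 85.4
```

```bash
python3 go.py 597 309 12 89;  python3 - <<'E'
from h import *
for n in("scene","top"):
  d=ctrl.get_image(n)
  for t in tubes(d): print(n,t)
  if n=="scene":crop(d,260,160,400,310,4,"pics/s13.png")
E
```

```text
t 11.6 pos [593.1 308.7 111. ] psi 89.1 w 85.4 F [-0.1 -0.3 -0.2] q7 [-0.69 -0.28]
units [0.01 0.16 3.96] 0.02 dist 99.0
scene (array([330., 273.]), ((613.9088745117188, 317.0991516113281), (111.38013458251953, 55.30155944824219), 89.41705322265625), 525.5)
scene (array([295., 200.]), ((452.447265625, 48.114830017089844), (138.75088500976562, 53.658573150634766), 8.228179931640625), 354.0)
top (array([211., 206.]), ((511.0874938964844, 98.7981948852539), (101.65763854980469, 30.481788635253906), 7.444090843200684), 124.5)
top (array([157., 183.]), ((597.1298828125, 292.47283935546875), (73.43940734863281, 33.19609451293945), 89.22412872314453), 176.0)
```

View pics/s13.png

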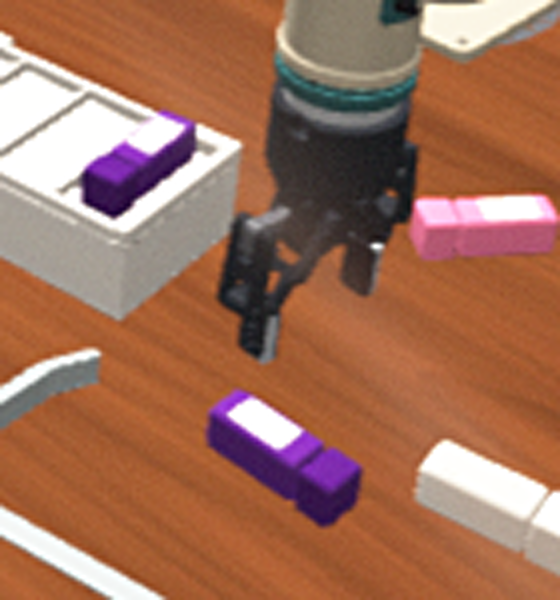

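Tube A hasn't moved (scene px (330,273)), and tube B sits in the left trough. I'll descend and grip A.

servo_tool --commands '[0, 0.15, 1.3, 0, 0, 0, 0.15, 2.6, 0, 0, 0, 0.15, 3.5, 0, 0, 0, 0.15, 3.9, 0, 0, 0, 0.15, 3.9, 0, 0, 0, 0.15, 3.9, 0, 1, 0, 0.15, 3.9, 0, 1, 0, 0.15, 3.9, 0, 1, 0, 0.15, 3.9, 0, 1, 0, 0.15, 3.9, 0, 1]'

```text
clock: 12.48
eef_pos: [598.1, 309.5, 15.6]
tool_rot: [3.139, -0.001, 1.558]
force: [0.4, -0.0, -0.9]
width: 32.5
```

servo_tool --commands '[0, 0, -1.5, 0, 1, 0, 0, -3, 0, 1, 0, 0, -4.5, 0, 1, 0, 0, -6, 0, 1, 0, 0, -6, 0, 1, 0, 0, -6, 0, 1]'

```text
clock: 12.98
eef_pos: [598.6, 309.7, 167.3]
tool_rot: [3.136, -0.003, 1.558]
force: [-0.8, 0.1, -1.1]
width: 32.6
```

```bash
python3 go.py 524.4 -88.6 165 5.9;  python3 - <<'E'
from h import *
d=ctrl.get_image("scene"); crop(d,260,140,400,290,5,"pics/s14.png")
E
```

```text
t 13.0 pos [598.6 309.7 167.3] psi 89.3 w 32.6 F [-0.8  0.1 -1.1] q7 [-0.7 -0.3]
units [-15.97  -2.77   0.02] 13.9 dist 405.0
```

View pics/s14.png

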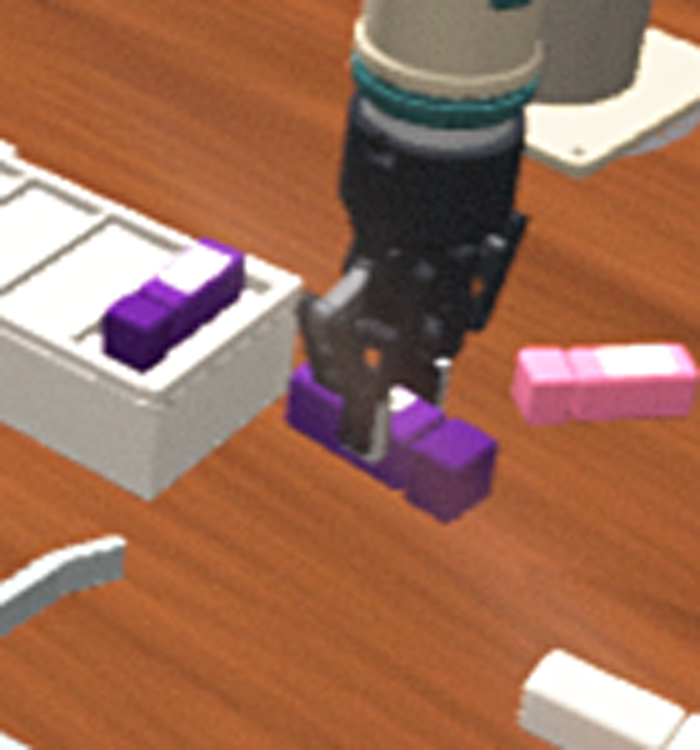

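servo_tool --commands '[-16, -2.8, 0, 13.9, 1, -16, -2.8, 0, 13.9, 1, -16, -2.8, 0, 13.9, 1, -16, -2.8, 0, 13.9, 1, -16, -2.8, 0, 13.9, 1, -16, -2.8, 0, 13.9, 1, -16, -2.8, 0, 13.9, 1, -16, -2.8, 0, 13.9, 1, -16, -2.8, 0, 13.9, 1, -16, -2.8, 0, 13.9, 1]'

```text
clock: 13.87
eef_pos: [519.5, -93.8, 162.6]
tool_rot: [3.141, 0.003, 0.299]
force: [0.8, -0.4, -1.1]
width: 32.7
```

```bash
python3 go.py 524.4 -88.6 120 5.9
```

```text
t 13.9 pos [519.5 -93.8 162.6] psi 17.1 w 32.7 F [ 0.8 -0.4 -1.1] q7 [-0.29 -0.61]
units [ 0.26 -0.14  1.7 ] 1.87 dist 43.0
```

servo_tool --commands '[0.2, 0, 0.8, 1.8, 1, 0.2, 0, 1.4, 1.8, 1, 0.2, 0, 1.7, 1.8, 1, 0.2, 0, 1.7, 1.8, 1, 0.2, 0, 1.7, 1.8, 1]'

```text
clock: 14.28
eef_pos: [525.9, -88.2, 120.4]
tool_rot: [-3.141, 0.002, 0.122]
force: [-0.7, -0.3, -1.4]
width: 33.1
```

```bash
python3 go.py 524.4 -88.6 82.5 5.9;  python3 - <<'E'
from h import *
d=ctrl.get_image("scene"); crop(d,170,90,330,250,5,"pics/s15.png")
E
```

```text
t 14.3 pos [525.9 -88.2 120.4] psi 7.0 w 33.1 F [-0.7 -0.3 -1.4] q7 [-0.28 -0.7 ]
units [-0.06  0.01  1.52] 0.18 dist 38.0
```

View pics/s15.png

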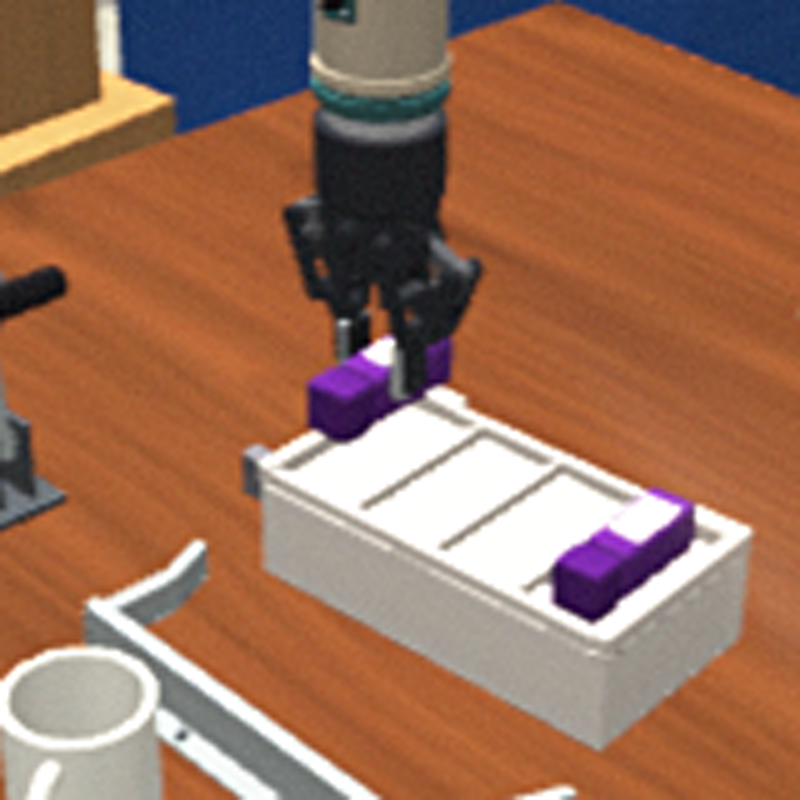

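servo_tool --commands '[-0.05, 0, 0.7, 0.2, 1, -0.05, 0, 1.2, 0.2, 1, -0.05, 0, 1.45, 0.2, 1, -0.05, 0, 1.5, 0.2, 1, -0.05, 0, 1.5, 0.2, 1]'

```text
clock: 14.75
eef_pos: [525.7, -88.8, 84.1]
tool_rot: [-3.142, -0.0, 0.1]
force: [-0.3, 0.3, -1.1]
width: 32.8
```

```bash
python3 go.py 524.4 -88.6 82.5 5.9;  python3 - <<'E'
from h import *
d=ctrl.get_image("scene"); crop(d,170,90,330,250,5,"pics/s16.png")
E
```

```text
t 14.8 pos [525.7 -88.8  84.1] psi 5.7 w 32.8 F [-0.3  0.3 -1.1] q7 [-0.25 -0.67]
units [-0.05 -0.01  0.06] -0.03 dist 2.0
```

View pics/s16.png

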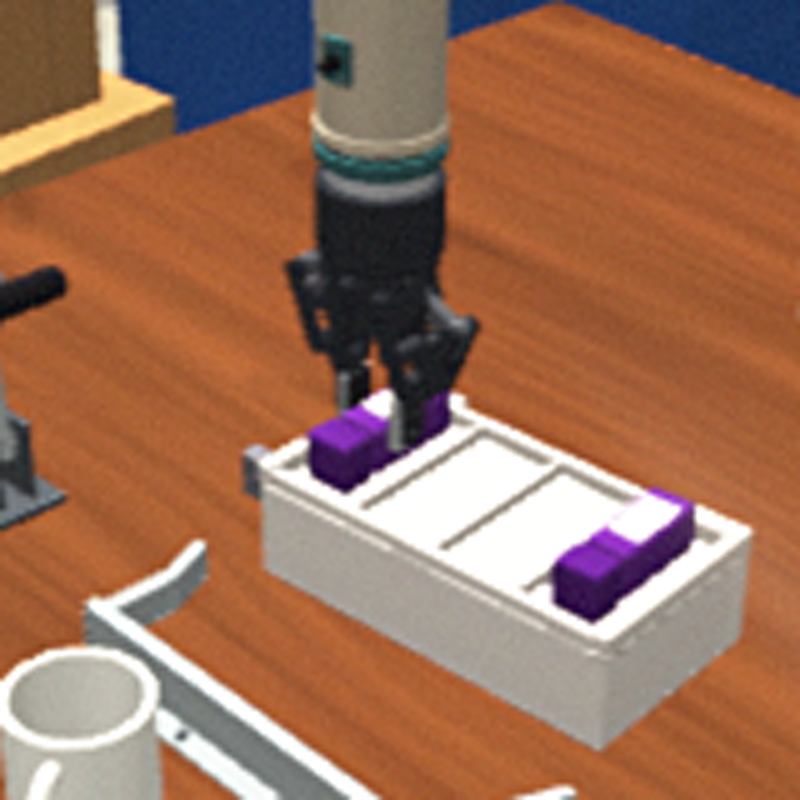

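servo_tool --commands '[-0.05, 0, 0.06, 0, 1, -0.05, 0, 0.06, 0, 0.6, -0.05, 0, 0.06, 0, 0.3, -0.05, 0, 0.06, 0, 0, -0.05, 0, 0.06, 0, 0, -0.05, 0, -1, 0, 0, -0.05, 0, -2, 0, 0, -0.05, 0, -3, 0, 0.5, -2, 0, -4, 0, 1, -4, 0, -4, 0, 1]'

```text
clock: 15.63
eef_pos: [449.3, -97.7, 184.3]
tool_rot: [3.138, -0.007, 0.102]
force: [-0.5, -0.4, -0.6]
width: 52.0
```

```bash
python3 go.py 405 92 150 5.5;  python3 - <<'E'
from h import *
d=ctrl.get_image("scene"); crop(d,170,90,330,250,5,"pics/s17.png")
d=ctrl.get_image("top"); crop(d,185,100,335,240,5,"pics/t17.png")
E
```

```text
t 15.6 pos [449.3 -97.7 184.3] psi 5.8 w 52.0 F [-0.5 -0.4 -0.6] q7 [-0.35 -0.72]
units [-1.   -7.73  1.34] 0.06 dist 198.0
```

View pics/s17.png

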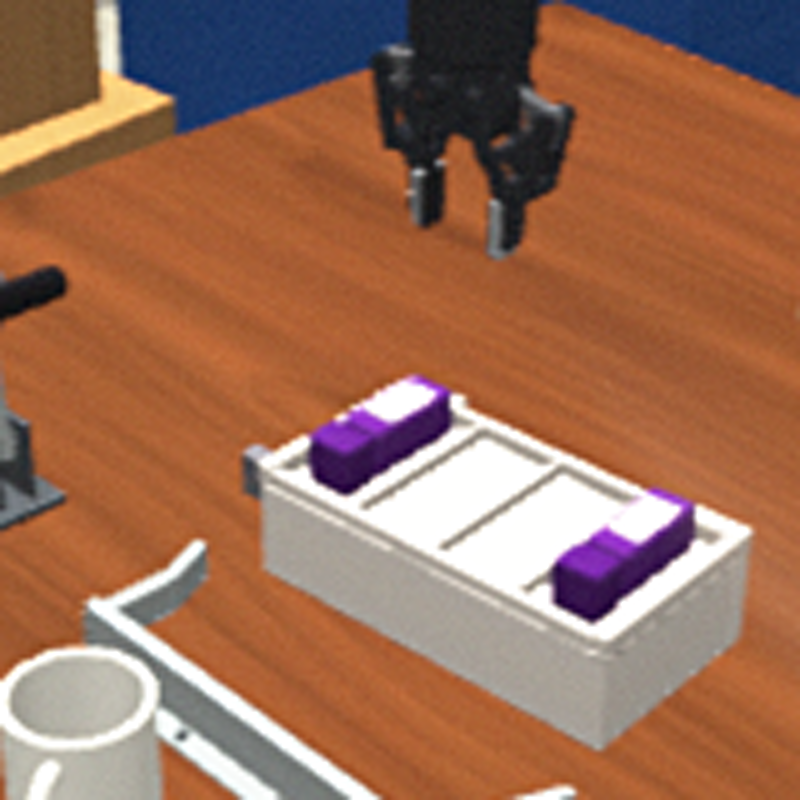

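View pics/t17.png

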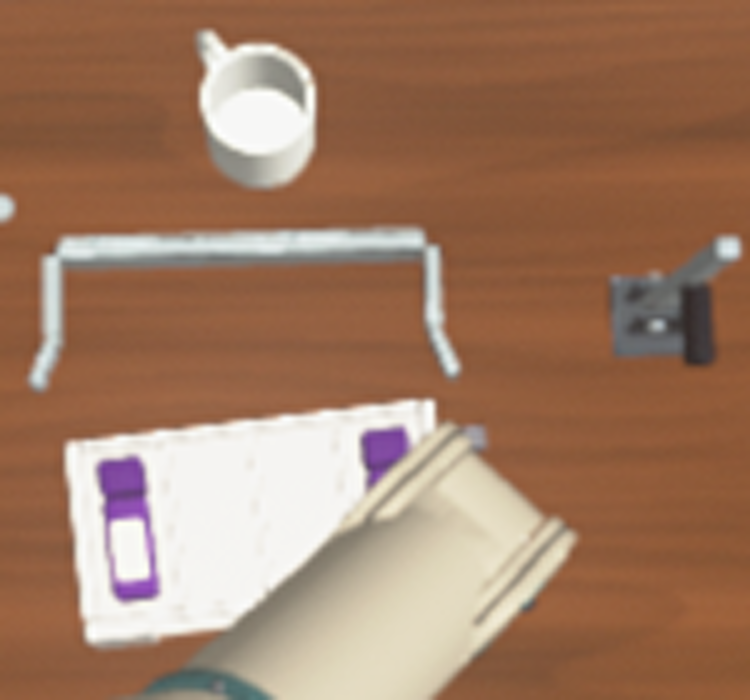

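servo_tool --commands '[-1.4, -7.8, 1.3, 0.2, 1, -1.4, -7.8, 1.3, 0.2, 1, -1.4, -7.8, 1.3, 0.2, 1, -1.4, -7.8, 1.3, 0.2, 1, -1.4, -7.8, 1.3, 0.2, 1, -1.4, -7.8, 1.3, 0.2, 1, -1.4, -7.8, 3, 0.2, 1, -1.4, -7.8, 4.5, 0.2, 1, -1.4, -7.8, 4.5, 0.2, 1, -1.4, -7.8, 4.5, 0.2, 1]'

```text
clock: 16.57
eef_pos: [390.9, 92.9, 68.7]
tool_rot: [-3.142, 0.004, 0.076]
force: [0.0, 0.3, -0.1]
width: 0.1
```

```bash
python3 go.py 405 97 45 4.5
```

```text
t 16.6 pos [390.9  92.9  68.7] psi 4.3 w 0.1 F [ 0.   0.3 -0.1] q7 [-0.6  -0.84]
units [ 0.58 -0.12  0.94] -0.03 dist 28.0
```

servo_tool --commands '[0.5, -0.1, 0.9, 0, 1, 0.6, -0.1, 0.9, 0, 1, 0.6, -0.1, 0.9, 0, 1, 0.8, -0.1, 0.9, 0, 1, 1, -0.1, 0.9, 0, 1, 1.1, -0.1, 0.9, 0, 1, 1.2, -0.1, 0.9, 0, 1]'

```text
clock: 17.15
eef_pos: [419.1, 98.8, 47.5]
tool_rot: [-3.14, 0.004, 0.079]
force: [-9.5, -1.5, 6.5]
width: 0.0
```

```bash
python3 go.py 420 97 45 4.5;  python3 - <<'E'
from h import *
d=ctrl.get_image("scene"); crop(d,170,90,330,250,5,"pics/s18.png")
E
```

```text
t 17.1 pos [419.1  98.8  47.5] psi 4.5 w 0.0 F [-9.5 -1.5  6.5] q7 [-0.57 -0.82]
units [0.03 0.08 0.1 ] 0.0 dist 3.0
```

View pics/s18.png

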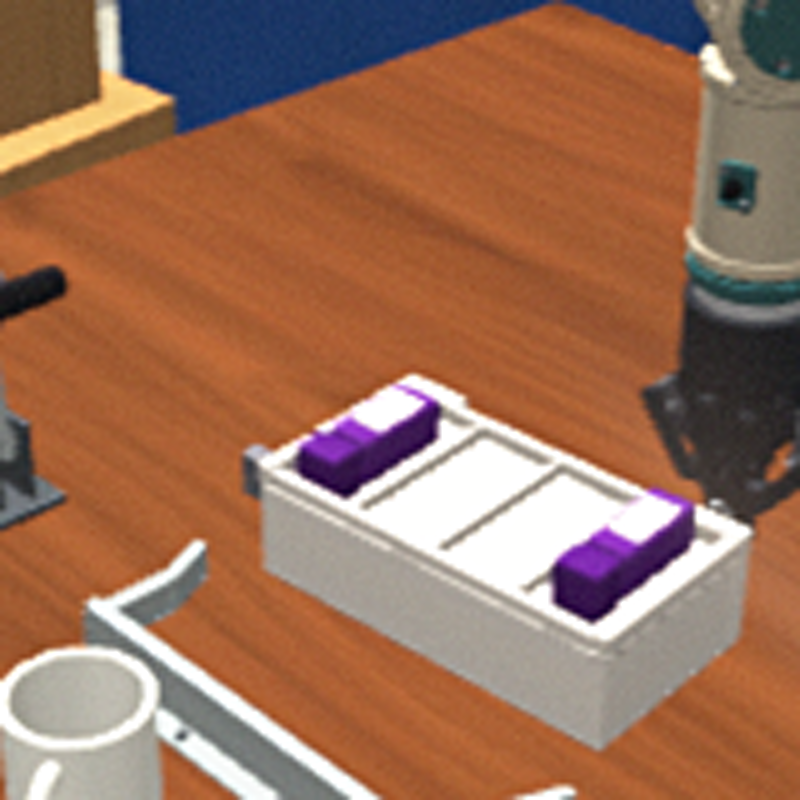

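Run:
```python
from h import *
d=ctrl.get_image("top"); crop(d,185,160,295,240,7,"pics/t18.png")
d=ctrl.get_image("scene"); crop(d,215,155,265,200,12,"pics/s19.png")
```

```text
(no output)
```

View pics/t18.png

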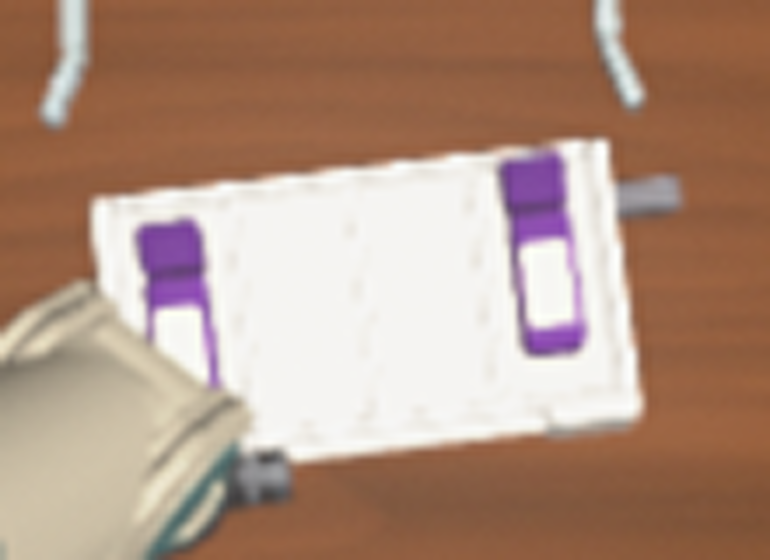

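View pics/s19.png

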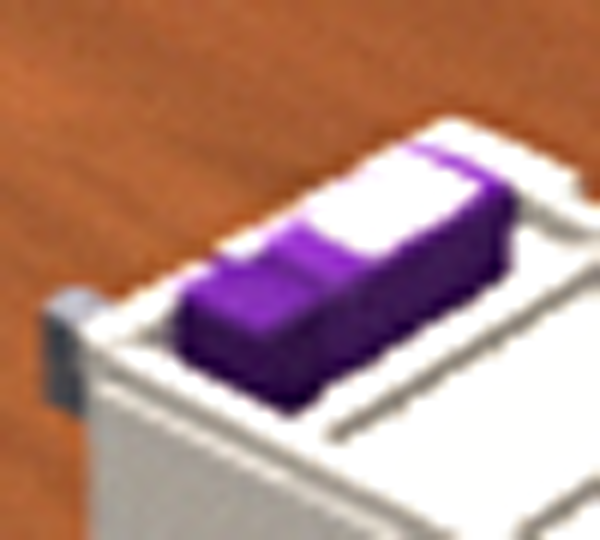

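servo_tool --commands '[0.15, 0, 0, 0, 1, 0.3, 0, 0, 0, 1, 0.4, 0, 0, 0, 1, 0.4, 0, 0, 0, 1, -0.5, 0, 0, 0, 1, -0.5, 1.6, 0, 0, 1, -0.5, 3.3, 0, 0, 1, -0.5, 5, 0, 0, 1, -0.5, 6.6, 0, 0, 1, -0.5, 8.2, 0, 0, 1]'

```text
clock: 18.13
eef_pos: [425.6, -109.1, 47.4]
tool_rot: [3.141, -0.001, 0.078]
force: [0.5, 0.3, 0.6]
width: 0.3
```

```bash
cat > cab.py <<'E'
import sys
from h import *
D0=np.array([647.5,14.2]); Y0=0.019
def cab(d,fn=None):
    hsv=cv2.cvtColor(d["img"],cv2.COLOR_BGR2HSV)
    # cabinet top seen from "top": white or purple cabinet pixels, z=80
    return None
s=ctrl.read_state(); print("t",round(s["clock"],1),s["eef_pos"].round(1),s["force"].round(1))
n=sys.argv[1]
d=ctrl.get_image("top"); crop(d,190,130,300,235,7,f"pics/t_{n}.png")
d=ctrl.get_image("scene"); crop(d,170,120,340,280,4.5,f"pics/sc_{n}.png")
E
python3 cab.py a; python3 go.py 441 -104 47 4.5
```

```text
t 18.1 [ 425.6 -109.1   47.4] [0.5 0.3 0.6]
t 18.2 pos [ 426.7 -115.8   48. ] psi 3.8 w 0.3 F [ 0.   0.6 -0.8] q7 [-0.06 -0.43]
units [ 0.6  -0.43  0.04] -0.12 dist 19.0
```

View pics/t_a.png

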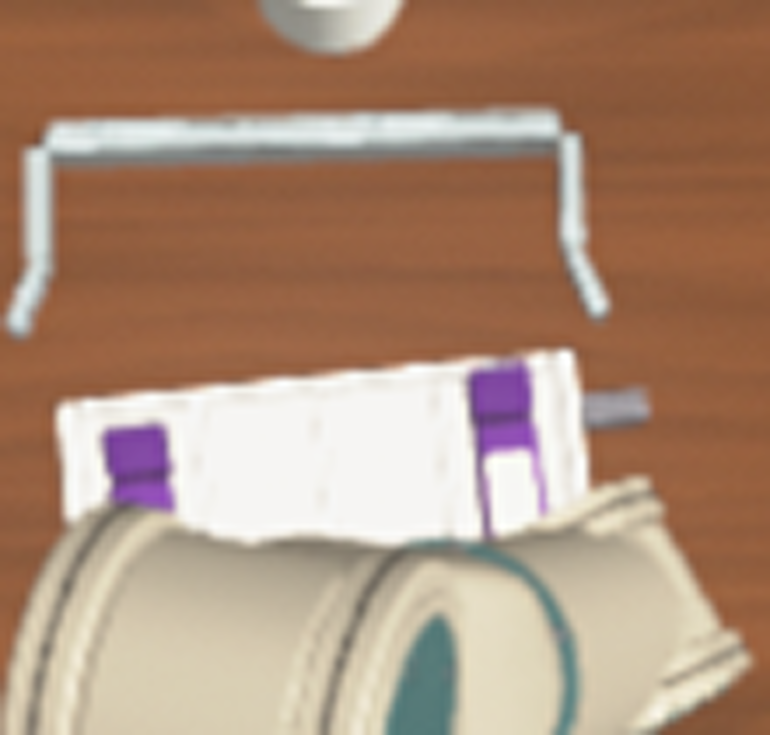

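View pics/sc_a.png

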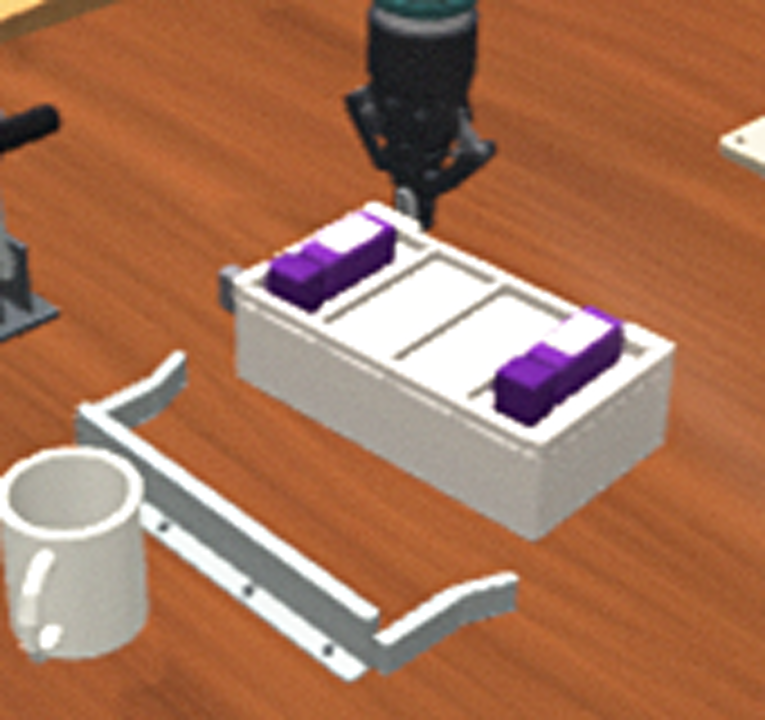

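servo_tool --commands '[0.3, -0.3, 0, 0, 1, 0.5, -0.3, 0, 0, 1, 0.65, -0.3, 0, 0, 1, 0.8, -0.3, 0, 0, 1, 0.95, -0.3, 0, 0, 1, 1, -0.3, 0, 0, 1]'

```text
clock: 18.73
eef_pos: [440.7, -96.9, 46.6]
tool_rot: [-3.138, 0.013, 0.077]
force: [-21.5, -4.5, 17.5]
width: -0.0
```

```bash
cat > cab.py <<'E'
import sys
from h import *
D0=np.array([647.5,14.2]); Y0=0.019
def cab():
    d=ctrl.get_image("top"); hsv=cv2.cvtColor(d["img"],cv2.COLOR_BGR2HSV).astype(int)
    b=d["img"].astype(int)
    w=(((hsv[...,1]<40)&(hsv[...,2]>225))|((hsv[...,0]>118)&(hsv[...,0]<155)&(hsv[...,1]>60))).astype(np.uint8)
    w=cv2.morphologyEx(w,cv2.MORPH_OPEN,np.ones((3,3),np.uint8))
    n,l,st,_=cv2.connectedComponentsWithStats(w)
    roi=[i for i in range(1,n) if 185<st[i,0]<300 and st[i,1]<235 and st[i,1]>140 and st[i,2]>40]
    i=max(roi,key=lambda i:st[i,4]); m=l==i
    gray=b[...,0].astype(float) # blue: wood low, cabinet high
    x0,x1=st[i,0],st[i,0]+st[i,2]
    pts=[]
    for c in range(x0+3,x0+72):
        r=np.where(m[:,c])[0]
        if len(r)==0: continue
        r=r[0]
        # subpixel crossing in blue channel
        a=gray[r-4:r+4,c]; th=140
        k=[j for j in range(7) if a[j]<th<=a[j+1]]
        if k: j=k[0]; pts.append((c,r-4+j+(th-a[j])/(a[j+1]-a[j])))
    pts=np.array(pts); p=np.polyfit(pts[:,0],pts[:,1],1)
    for _ in range(3):
        e=abs(np.polyval(p,pts[:,0])-pts[:,1]); pts=pts[e<max(0.6,2*e.std())]; p=np.polyfit(pts[:,0],pts[:,1],1)
    def side(sgn):
        q=[]
        for off in range(4,14):
            r=int(round(np.polyval(p,x0 if sgn<0 else x0+75)))+off
            a=gray[r]; cs=np.where(m[r])[0]
            if len(cs)==0: continue
            c=cs[0] if sgn<0 else cs[-1]
            rng=range(c-4,c+3)
            for j in rng:
                if sgn<0 and a[j]<140<=a[j+1] or sgn>0 and a[j]>=140>a[j+1]:
                    q.append((r,j+(140-a[j])/(a[j+1]-a[j]))); break
        return np.array(q)
    bl=ray(d,[(x,np.polyval(p,x)) for x in pts[:,0]],80)
    f=np.polyfit(bl[:,1],bl[:,0],1); yaw=-np.arctan(f[0])
    ax=np.array([np.cos(yaw),np.sin(yaw)]); ay=np.array([-ax[1],ax[0]])
    q=side(-1); L=ray(d,[(c,r) for r,c in q],80)[:,:2]@ay
    bx=np.mean(bl[:,:2]@ax)
    yl=np.median(L)
    try: q=side(1); Rr=np.median(ray(d,[(c,r) for r,c in q],80)[:,:2]@ay)
    except Exception: Rr=np.nan
    cy=yl-130
    c=(bx-70)*ax+cy*ay
    rel=c-D0; cd,sd=np.cos(Y0),np.sin(Y0)
    print("cab c",c.round(1),"yaw",np.degrees(yaw).round(2),"width",round(yl-Rr,1),"| dock rel x %.1f y %.1f yaw %.2f"%(rel[0]*cd+rel[1]*sd,-rel[0]*sd+rel[1]*cd,np.degrees(yaw-Y0)))
    for nm,s in(("L",1),("R",-1)):
        P=c-70*ax+s*103*ay; print(nm,"contact TCP",(P-11*ax).round(1))
if __name__=="__main__":
    s=ctrl.read_state(); print("t",round(s["clock"],1),s["eef_pos"].round(1),s["force"].round(1),"psi",np.degrees(s["tool_rot"][2]).round(1))
    cab()
E
python3 cab.py
```

```text
t 18.7 [440.7 -96.9  46.6] [-21.5  -4.5  17.5] psi 4.4
cab c [513.3   4.7] yaw 5.2 width 263.1 | dock rel x -134.3 y -6.9 yaw 4.11
L contact TCP [423.3 100. ]
R contact TCP [ 442.  -105.2]
```

servo_tool --commands '[-1.0, 0.3, 0, 0, 1, -1.0, 0.3, 0, 0, 1, -1.0, 0.3, 0, 0, 1, -1.0, 0.3, 0, 0, 1, -1.0, 0.3, 0, 0, 1]'

```text
clock: 19.2
eef_pos: [426.6, -106.2, 46.9]
tool_rot: [3.141, -0.001, 0.08]
force: [-0.2, 0.3, -0.4]
width: 0.1
```

```bash
python3 cab.py; python3 cab.py
```

```text
t 19.2 [ 426.6 -106.2   46.9] [-0.2  0.3 -0.4] psi 4.6
cab c [513.3   4.9] yaw 5.17 width 263.1 | dock rel x -134.3 y -6.8 yaw 4.09
L contact TCP [423.4 100.1]
R contact TCP [ 441.9 -105. ]
t 19.2 [ 426.5 -106.2   46.9] [-0.2 -0.5 -0.1] psi 4.6
cab c [513.3   4.9] yaw 5.18 width 263.1 | dock rel x -134.3 y -6.8 yaw 4.09
L contact TCP [423.4 100.1]
R contact TCP [ 442. -105.]
```

servo_tool --commands '[0.5, 0, 0, 0, 1, 0.7, 0, -0.15, 0, 1, 0.9, 0, -0.3, 0, 1, 1.1, 0, -0.4, 0, 1, 1.2, 0, -0.5, 0, 1]'

```text
clock: 19.72
eef_pos: [452.2, -104.6, 58.7]
tool_rot: [-3.142, 0.006, 0.078]
force: [-6.1, -2.7, -4.7]
width: -0.3
```

```bash
python3 cab.py
```

```text
t 19.7 [ 452.2 -104.6   58.7] [-6.1 -2.7 -4.7] psi 4.5
cab c [518.7   4.6] yaw 8.2 width 262.7 | dock rel x -128.9 y -7.2 yaw 7.11
L contact TCP [423.9  95. ]
R contact TCP [ 453.2 -108.9]
```

servo_tool --commands '[-1.25, 0, 0.4, 0, 1, -1.25, -1.6, 0.4, 0, 1, -1.25, -3.2, 0.4, 0, 1, -1.25, -4.8, 0.4, 0, 1, -1.25, -6.4, 0.4, 0, 1, -1.25, -8.2, 0.4, 0, 1, -1.25, -8.2, 0.4, 0, 1, -1.25, -8.2, 0.4, 0, 1]'

```text
clock: 20.43
eef_pos: [407.9, 101.8, 49.3]
tool_rot: [-3.14, -0.0, 0.087]
force: [0.2, -0.2, -0.5]
width: -0.1
```

```bash
python3 go.py 424 98 50 4.5
```

```text
t 20.4 pos [407.9 101.8  49.3] psi 5.0 w -0.1 F [ 0.2 -0.2 -0.5] q7 [-0.59 -0.77]
units [ 0.63  0.21 -0.03] 0.08 dist 17.0
```

servo_tool --commands '[0.5, 0.1, 0, 0, 1, 0.7, 0.1, -0.1, 0, 1, 0.9, 0.1, -0.2, 0, 1, 1.1, 0.1, -0.3, 0, 1, 1.3, 0.1, -0.4, 0, 1, 1.45, 0.1, -0.4, 0, 1]'

```text
clock: 20.93
eef_pos: [439.3, 97.7, 58.9]
tool_rot: [-3.138, 0.01, 0.077]
force: [-16.1, -0.9, 13.1]
width: -0.2
```

```bash
python3 cab.py
```

```text
t 20.9 [439.3  97.7  58.9] [-16.1  -0.9  13.1] psi 4.4
cab c [526.9   6.3] yaw 3.35 width 263.1 | dock rel x -120.7 y -5.6 yaw 2.27
L contact TCP [440.  104.4]
R contact TCP [ 452.1 -101.3]
```

servo_tool --commands '[-0.95, 0, 0.4, 0, 1, -0.95, 1.6, 0.4, 0, 1, -0.95, 3.2, 0.4, 0, 1, -0.95, 4.8, 0.4, 0, 1, -0.95, 6.4, 0.4, 0, 1, -0.95, 8.2, 0.4, 0, 1, -0.95, 8.2, 0.4, 0, 1, -0.95, 8.2, 0.4, 0, 1]'

```text
clock: 21.65
eef_pos: [437.0, -114.1, 50.0]
tool_rot: [3.138, -0.002, 0.068]
force: [-1.1, 0.1, 0.6]
width: 0.2
```

```bash
python3 go.py 452 -105 50 4.5
```

```text
t 21.6 pos [ 437.  -114.1   50. ] psi 3.9 w 0.2 F [-1.1  0.1  0.6] q7 [-0.1  -0.43]
units [ 0.62 -0.32 -0.  ] -0.1 dist 18.0
```

servo_tool --commands '[0.5, 0, 0, 0, 1, 0.7, 0, -0.1, 0, 1, 0.9, 0, -0.2, 0, 1, 1.1, 0, -0.3, 0, 1, 1.3, 0, -0.4, 0, 1, 1.35, 0, -0.4, 0, 1]'

```text
clock: 22.15
eef_pos: [467.3, -105.4, 58.8]
tool_rot: [3.141, 0.005, 0.079]
force: [-8.4, -4.1, -0.2]
width: -0.3
```

```bash
python3 cab.py
```

```text
t 22.1 [ 467.3 -105.4   58.8] [-8.4 -4.1 -0.2] psi 4.5
cab c [534.4   7.1] yaw 7.66 width 263.2 | dock rel x -113.2 y -5.0 yaw 6.58
L contact TCP [440.4  98.4]
R contact TCP [ 467.9 -105.8]
```

servo_tool --commands '[-1.15, 0, 0.4, 0, 1, -1.15, -1.7, 0.4, 0, 1, -1.15, -3.4, 0.4, 0, 1, -1.15, -5.1, 0.4, 0, 1, -1.15, -6.8, 0.4, 0, 1, -1.15, -8.3, 0.4, 0, 1, -0.7, -8.3, 0.3, 0, 1, -0.4, -8.3, 0.2, 0, 1, -0.1, -8.3, 0.1, 0, 1, 0.15, -8.3, 0, 0, 1]'

```text
clock: 23.03
eef_pos: [452.7, 104.2, 58.5]
tool_rot: [-3.138, 0.01, 0.082]
force: [-7.5, 2.7, -4.9]
width: 0.1
```

```bash
python3 cab.py
```

```text
t 23.0 [452.7 104.2  58.5] [-7.5  2.7 -4.9] psi 4.7
cab c [541.7   6.5] yaw 3.89 width 263.1 | dock rel x -106.0 y -5.6 yaw 2.80
L contact TCP [453.9 103.8]
R contact TCP [ 467.8 -101.7]
```

servo_tool --commands '[-0.9, 0, 0.4, 0, 1, -0.9, 1.7, 0.4, 0, 1, -0.9, 3.4, 0.4, 0, 1, -0.9, 5.1, 0.4, 0, 1, -0.9, 6.8, 0.4, 0, 1, -0.9, 8.3, 0.4, 0, 1, -0.4, 8.3, 0.3, 0, 1, -0.1, 8.3, 0.2, 0, 1, 0.2, 8.3, 0.1, 0, 1, 0.5, 8.3, 0, 0, 1]'

```text
clock: 23.92
eef_pos: [482.4, -105.2, 58.6]
tool_rot: [3.141, 0.007, 0.077]
force: [-7.8, -4.6, -4.6]
width: -0.3
```

```bash
python3 cab.py
```

```text
t 23.9 [ 482.4 -105.2   58.6] [-7.8 -4.6 -4.6] psi 4.4
cab c [550.2   8.5] yaw 7.01 width 263.2 | dock rel x -97.4 y -3.8 yaw 5.92
L contact TCP [457.3 100.9]
R contact TCP [ 482.4 -103.6]
```

servo_tool --commands '[-1.1, 0, 0.4, 0, 1, -1.1, -1.7, 0.4, 0, 1, -1.1, -3.4, 0.4, 0, 1, -1.1, -5.1, 0.4, 0, 1, -1.1, -6.8, 0.4, 0, 1, -1.1, -8.3, 0.4, 0, 1, -0.6, -8.3, 0.3, 0, 1, -0.3, -8.3, 0.2, 0, 1, 0, -8.3, 0.1, 0, 1, 0.3, -8.3, 0, 0, 1]'

```text
clock: 24.8
eef_pos: [471.8, 106.5, 58.2]
tool_rot: [-3.137, 0.011, 0.083]
force: [-7.0, 3.8, -4.8]
width: -0.2
```

```bash
python3 cab.py
```

```text
t 24.8 [471.8 106.5  58.2] [-7.   3.8 -4.8] psi 4.8
cab c [560.   8.] yaw 3.35 width 263.3 | dock rel x -87.6 y -4.5 yaw 2.27
L contact TCP [473.1 106.1]
R contact TCP [485.1 -99.5]
```

servo_tool --commands '[-0.95, 0, 0.4, 0, 1, -0.95, 1.7, 0.4, 0, 1, -0.95, 3.4, 0.4, 0, 1, -0.95, 5.1, 0.4, 0, 1, -0.95, 6.8, 0.4, 0, 1, -0.95, 8.3, 0.4, 0, 1, -0.4, 8.3, 0.3, 0, 1, -0.1, 8.3, 0.2, 0, 1, 0.2, 8.3, 0.1, 0, 1, 0.45, 8.3, 0, 0, 1]'

```text
clock: 25.68
eef_pos: [501.2, -103.9, 58.5]
tool_rot: [3.141, 0.007, 0.077]
force: [-7.3, -3.6, -5.1]
width: 0.1
```

```bash
python3 cab.py
```

```text
t 25.7 [ 501.2 -103.9   58.5] [-7.3 -3.6 -5.1] psi 4.4
cab c [569.6  11. ] yaw 6.89 width 209.0 | dock rel x -77.9 y -1.7 yaw 5.80
L contact TCP [476.9 103.5]
R contact TCP [ 501.6 -101. ]
```

servo_tool --commands '[-1.1, 0, 0.4, 0, 1, -1.1, -1.7, 0.4, 0, 1, -1.1, -3.4, 0.4, 0, 1, -1.1, -5.1, 0.4, 0, 1, -1.1, -6.8, 0.4, 0, 1, -1.1, -8.3, 0.4, 0, 1, -0.6, -8.3, 0.3, 0, 1, -0.3, -8.3, 0.2, 0, 1, 0, -8.3, 0.1, 0, 1, 0.35, -8.3, 0, 0, 1]'

```text
clock: 26.57
eef_pos: [491.4, 107.7, 58.0]
tool_rot: [-3.137, 0.012, 0.082]
force: [-7.8, 2.5, -5.7]
width: -0.4
```

```bash
python3 cab.py
python3 - <<'E'
from h import *
d=ctrl.get_image("top"); crop(d,185,130,300,235,6.5,"pics/t30.png")
d=ctrl.get_image("scene"); crop(d,150,130,330,290,4.4,"pics/s30.png")
E
```

```text
t 26.6 [491.4 107.7  58. ] [-7.8  2.5 -5.7] psi 4.7
cab c [578.9  10.7] yaw 3.05 width 264.2 | dock rel x -68.6 y -2.2 yaw 1.96
L contact TCP [492.6 109.3]
R contact TCP [503.5 -96.4]
```

View pics/t30.png

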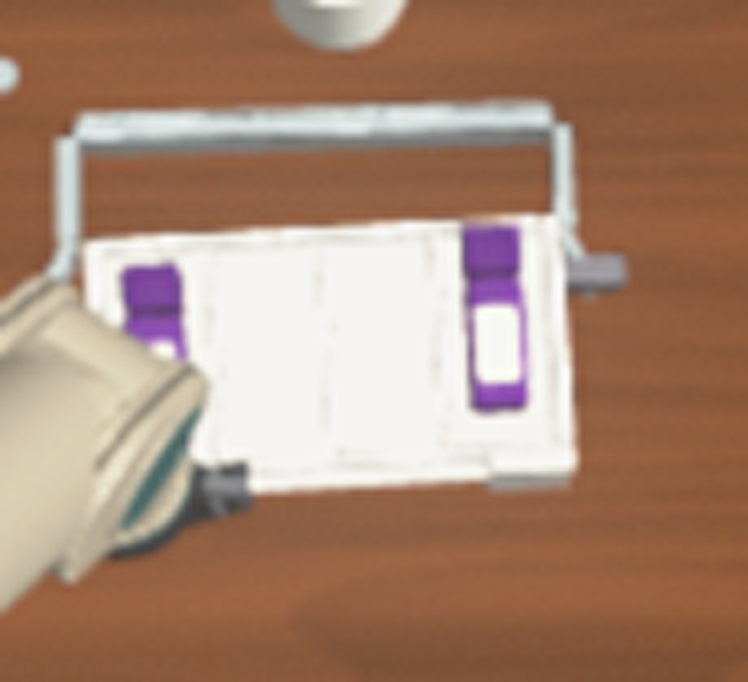

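View pics/s30.png

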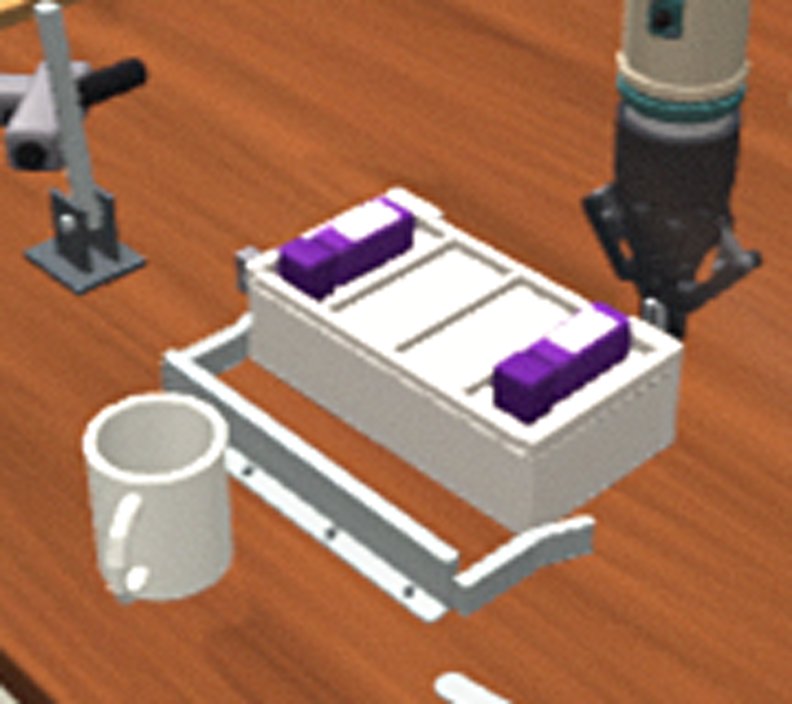

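servo_tool --commands '[-1, 0, 0.4, 0, 1, -1, 1.7, 0.4, 0, 1, -1, 3.4, 0.4, 0, 1, -1, 5.1, 0.4, 0, 1, -1, 6.8, 0.4, 0, 1, -1, 8.2, 0.4, 0, 1, -0.5, 8.2, 0.3, 0, 1, -0.2, 8.2, 0.2, 0, 1, 0.1, 8.2, 0.1, 0, 1, 0.4, 8.2, 0, 0, 1]'

```text
clock: 27.55
eef_pos: [519.3, -100.5, 58.5]
tool_rot: [3.141, 0.008, 0.076]
force: [-8.2, -5.2, -4.4]
width: -0.2
```

```bash
python3 cab.py
```

```text
t 27.6 [ 519.3 -100.5   58.5] [-8.2 -5.2 -4.4] psi 4.4
cab c [588.8  13.3] yaw 6.28 width 217.5 | dock rel x -58.7 y 0.3 yaw 5.19
L contact TCP [497.  106.9]
R contact TCP [519.5 -97.9]
```

servo_tool --commands '[-1.05, 0, 0.4, 0, 1, -1.05, -1.7, 0.4, 0, 1, -1.05, -3.4, 0.4, 0, 1, -1.05, -5.1, 0.4, 0, 1, -1.05, -6.8, 0.4, 0, 1, -1.05, -8.3, 0.4, 0, 1, -0.55, -8.3, 0.3, 0, 1, -0.25, -8.3, 0.2, 0, 1, 0.05, -8.3, 0.1, 0, 1, 0.35, -8.3, 0, 0, 1]'

```text
clock: 28.43
eef_pos: [510.5, 111.5, 58.0]
tool_rot: [-3.137, 0.011, 0.082]
force: [-9.0, 2.9, -3.8]
width: 0.2
```

```bash
python3 cab.py
python3 - <<'E'
from h import *
d=ctrl.get_image("top"); crop(d,185,130,300,235,6.5,"pics/t31.png")
E
```

```text
t 28.4 [510.5 111.5  58. ] [-9.   2.9 -3.8] psi 4.7
cab c [598.7  -3.5] yaw 2.97 width 246.6 | dock rel x -49.2 y -16.8 yaw 1.88
L contact TCP [512.4  95.1]
R contact TCP [ 523.1 -110.6]
```

View pics/t31.png

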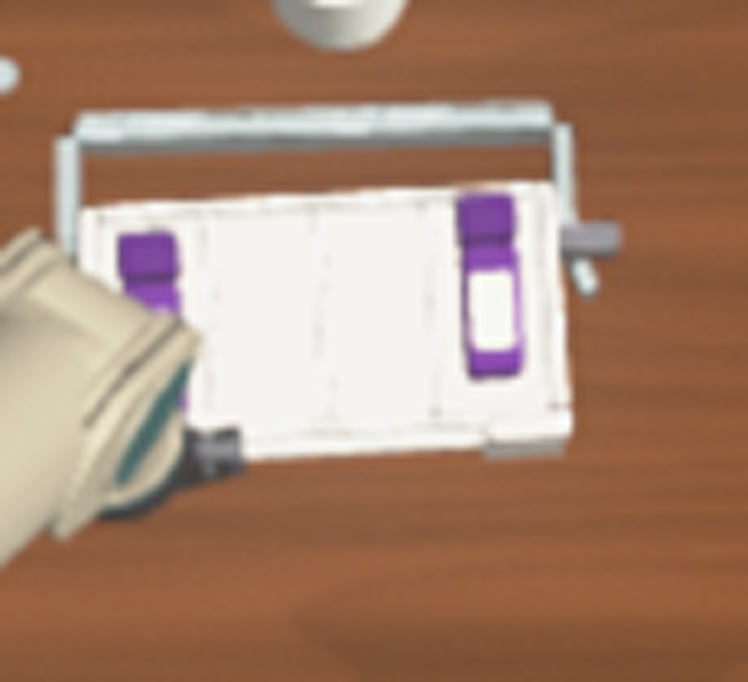

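servo_tool --commands '[-1, 0, 0.4, 0, 1, -1, 1.7, 0.4, 0, 1, -1, 3.4, 0.4, 0, 1, -1, 5.1, 0.4, 0, 1, -1, 6.8, 0.4, 0, 1, -1, 8.2, 0.4, 0, 1, -0.5, 8.2, 0.3, 0, 1, -0.2, 8.2, 0.2, 0, 1, 0.1, 8.2, 0.1, 0, 1, 0.35, 8.2, 0, 0, 1]'

```text
clock: 29.37
eef_pos: [536.7, -96.8, 58.4]
tool_rot: [3.141, 0.008, 0.076]
force: [-7.3, -4.0, -4.9]
width: 0.1
```

```bash
python3 cab.py
```

```text
t 29.4 [536.7 -96.8  58.4] [-7.3 -4.  -4.9] psi 4.4
cab c [606.3  20.6] yaw 6.01 width 214.8 | dock rel x -41.1 y 7.2 yaw 4.92
L contact TCP [515.  114.6]
R contact TCP [536.5 -90.3]
```

servo_tool --commands '[-1, 0, 0.4, 0, 1, -1, -1.7, 0.4, 0, 1, -1, -3.4, 0.4, 0, 1, -1, -5.1, 0.4, 0, 1, -1, -6.8, 0.4, 0, 1, -1, -8.3, 0.4, 0, 1, -0.5, -8.3, 0.3, 0, 1, -0.2, -8.3, 0.2, 0, 1, 0.1, -8.3, 0.1, 0, 1, 0.4, -8.3, 0, 0, 1]'

```text
clock: 30.25
eef_pos: [528.9, 115.9, 57.8]
tool_rot: [-3.137, 0.012, 0.082]
force: [-7.7, 3.6, -4.5]
width: 0.1
```

```bash
python3 cab.py
python3 - <<'E'
from h import *
d=ctrl.get_image("top"); crop(d,185,130,300,235,6.5,"pics/t32.png")
d=ctrl.get_image("scene"); crop(d,150,130,330,290,4.4,"pics/s32.png")
E
```

```text
t 30.2 [528.9 115.9  57.8] [-7.7  3.6 -4.5] psi 4.7
cab c [616.6 -16.5] yaw 2.28 width 233.9 | dock rel x -31.5 y -30.1 yaw 1.19
L contact TCP [531.6  83.2]
R contact TCP [ 539.8 -122.6]
```

View pics/t32.png

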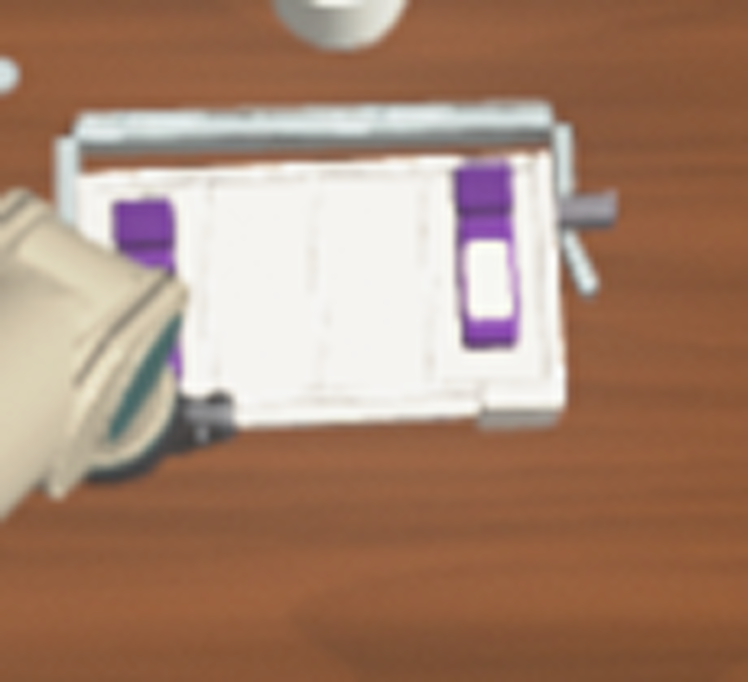

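View pics/s32.png

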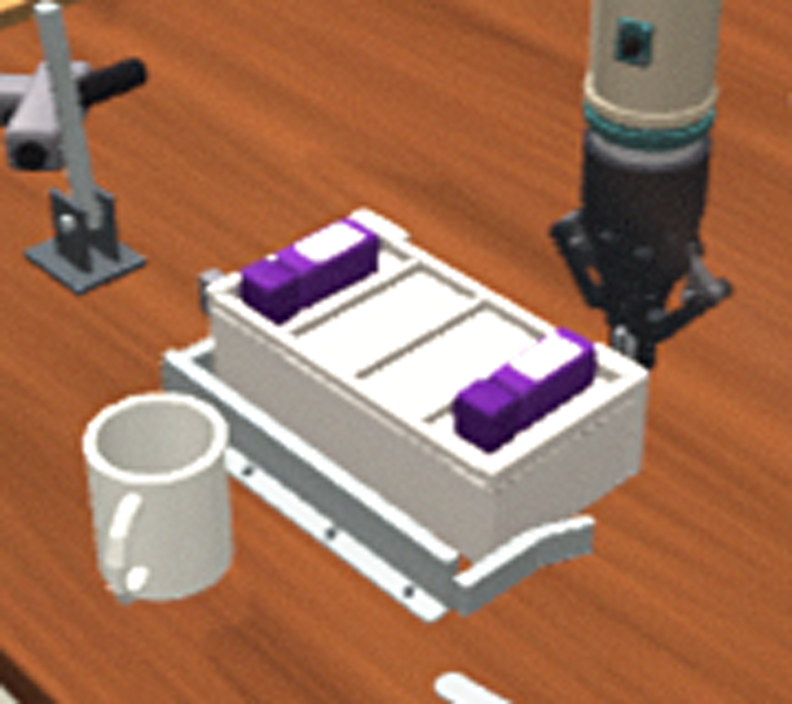

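servo_tool --commands '[-0.95, 0, 0.4, 0, 1, -0.95, 1.7, 0.4, 0.5, 1, -0.95, 3.4, 0.4, 0.5, 1, -0.95, 5.1, 0.4, 0.5, 1, -0.95, 6.8, 0.4, 0.5, 1, -0.95, 8.1, 0.4, 0.5, 1, -0.6, 8.1, 0.3, 0.5, 1, -0.4, 8.1, 0.2, 0.5, 1, -0.1, 8.1, 0.1, 0.5, 1, 0.15, 8.1, 0, 0.5, 1]'

```text
clock: 31.23
eef_pos: [549.7, -89.1, 58.0]
tool_rot: [3.142, 0.009, 0.026]
force: [-7.8, -3.7, -5.0]
width: -0.3
```

```bash
python3 cab.py
```

```text
t 31.2 [549.7 -89.1  58. ] [-7.8 -3.7 -5. ] psi 1.5
cab c [623.3  22.7] yaw 5.26 width 217.0 | dock rel x -24.0 y 8.9 yaw 4.18
L contact TCP [533.2 117.8]
R contact TCP [552.1 -87.3]
```

servo_tool --commands '[-1.2, 0, 0.4, 0, 1, -1.2, -1.7, 0.4, 0, 1, -1.2, -3.4, 0.4, 0, 1, -1.2, -5.1, 0.4, 0, 1, -1.2, -6.8, 0.4, 0, 1, -1.2, -8.15, 0.4, 0, 1, -0.7, -8.15, 0.3, 0, 1, -0.4, -8.15, 0.2, 0, 1, -0.1, -8.15, 0.1, 0, 1, 0.2, -8.15, 0, 0, 1]'

```text
clock: 32.12
eef_pos: [548.3, 118.4, 57.7]
tool_rot: [-3.138, 0.012, 0.03]
force: [-7.9, 3.4, -4.3]
width: -0.2
```

```bash
python3 cab.py
python3 - <<'E'
from h import *
d=ctrl.get_image("top"); crop(d,185,130,300,235,6.5,"pics/t33.png")
E
```

```text
t 32.1 [548.3 118.4  57.7] [-7.9  3.4 -4.3] psi 1.7Traceback (most recent call last):
  File "cab.py", line 54, in <module>
    cab()
    ~~~^^
  File "cab.py", line 23, in cab
    pts=np.array(pts); p=np.polyfit(pts[:,0],pts[:,1],1)
                                    ~~~^^^^^
IndexError: too many indices for array: array is 1-dimensional, but 2 were indexed
```

View pics/t33.png

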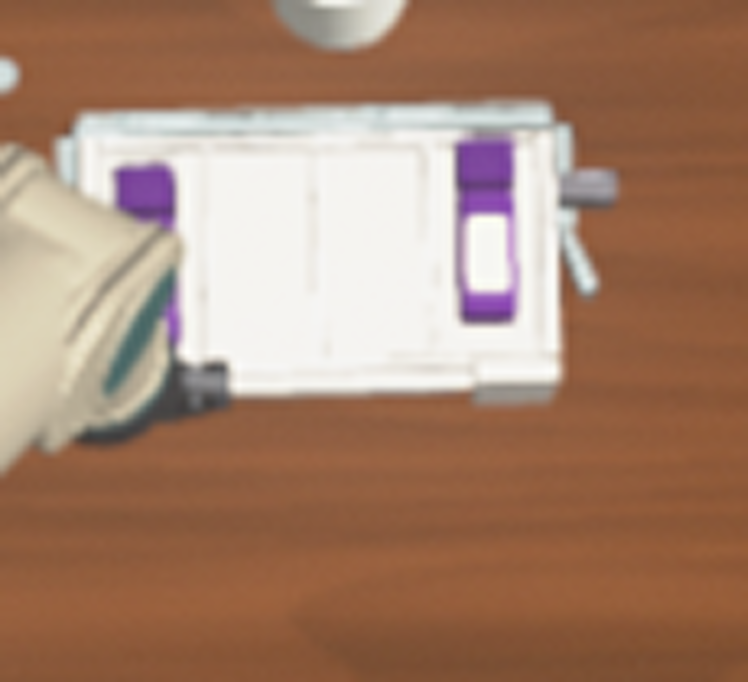

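servo_tool --commands '[-0.8, 0, 0.4, 0, 1, -0.8, 1.7, 0.4, 0, 1, -0.8, 3.4, 0.4, 0, 1, -0.8, 5.1, 0.4, 0, 1, -0.8, 6.8, 0.4, 0, 1, -0.8, 8.15, 0.4, 0, 1, -0.5, 8.15, 0.3, 0, 1, -0.3, 8.15, 0.2, 0, 1, -0.1, 8.15, 0.1, 0, 1, 0.15, 8.15, 0, 0, 1]'

```text
clock: 33.05
eef_pos: [558.3, -88.7, 58.1]
tool_rot: [-3.141, 0.009, 0.026]
force: [-9.5, -4.8, -5.6]
width: -0.1
```

```bash
python3 go.py 0 0 0 0
```

```text
t 33.0 pos [558.3 -88.7  58.1] psi 1.5 w -0.1 F [-9.5 -4.8 -5.6] q7 [-0.27 -0.7 ]
units [-22.21  -4.12   2.53] 0.25 dist 568.0
```

servo_tool --commands '[-0.9, 0, 0.4, 0, 1, -0.9, -1.7, 0.4, 0, 1, -0.9, -3.4, 0.4, 0, 1, -0.9, -5.1, 0.4, 0, 1, -0.9, -6.8, 0.4, 0, 1, -0.9, -8.15, 0.4, 0, 1, -0.5, -8.15, 0.3, 0, 1, -0.2, -8.15, 0.2, 0, 1, 0, -8.15, 0.1, 0, 1, 0.25, -8.15, 0, 0, 1]'

```text
clock: 33.88
eef_pos: [558.5, 117.6, 57.8]
tool_rot: [-3.138, 0.011, 0.028]
force: [-8.2, 3.8, -4.7]
width: 0.5
```

```bash
python3 go.py 0 0 0 0
python3 - <<'E'
from h import *
d=ctrl.get_image("top"); crop(d,185,130,300,235,6.5,"pics/t34.png")
d=ctrl.get_image("scene"); crop(d,150,130,330,290,4.4,"pics/s34.png")
E
```

```text
t 33.9 pos [558.5 117.6  57.8] psi 1.6 w 0.5 F [-8.2  3.8 -4.7] q7 [-0.65 -1.03]
units [-22.44   4.08   2.56] 0.27 dist 574.0
```

View pics/t34.png

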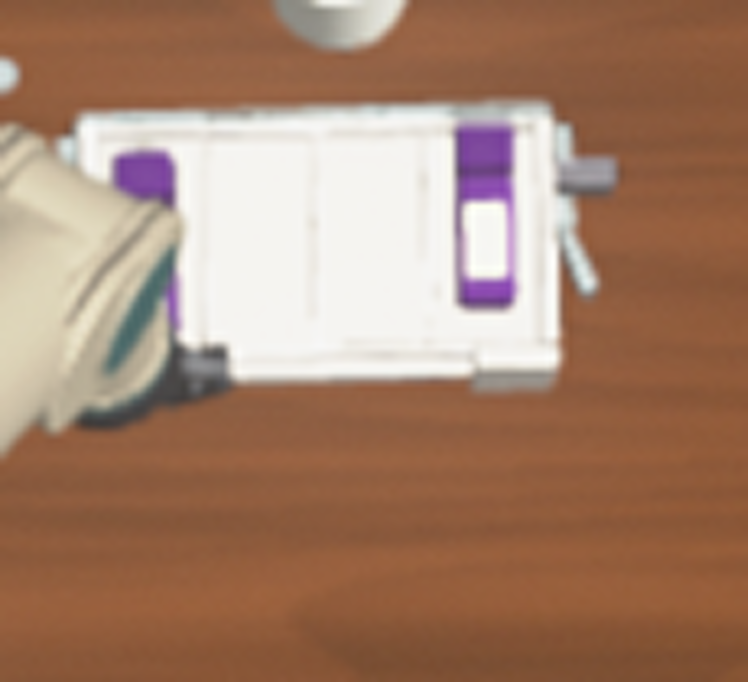

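View pics/s34.png

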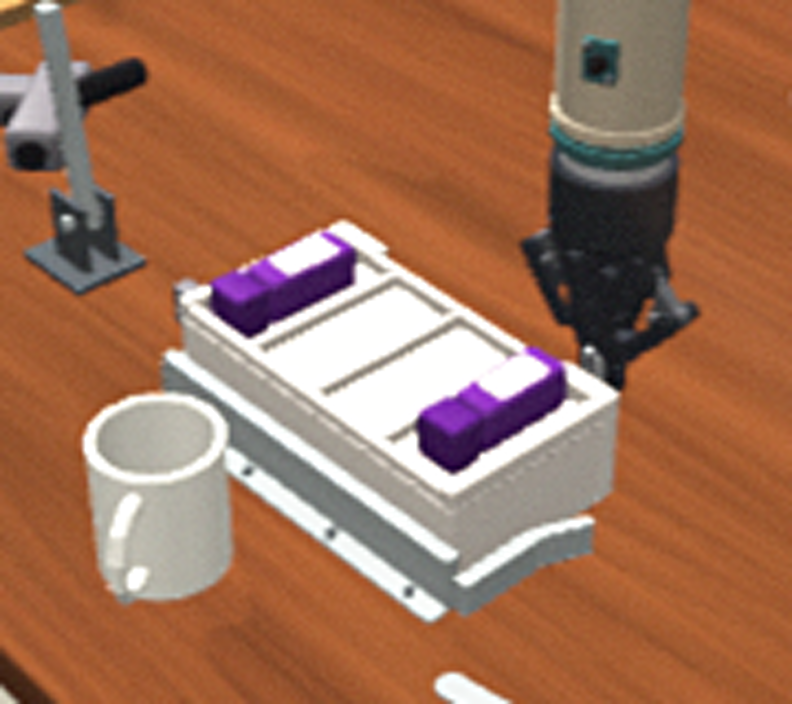

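servo_tool --commands '[-0.9, 0, 0.4, 0, 1, -0.9, 1.7, 0.4, 0, 1, -0.9, 3.4, 0.4, 0, 1, -0.9, 5.1, 0.4, 0, 1, -0.9, 6.8, 0.4, 0, 1, -0.9, 8.15, 0.4, 0, 1, -0.5, 8.15, 0.3, 0, 1, -0.3, 8.15, 0.2, 0, 1, -0.1, 8.15, 0.1, 0, 1, 0.1, 8.15, 0, 0, 1]'

```text
clock: 34.82
eef_pos: [564.7, -91.0, 57.9]
tool_rot: [3.14, 0.013, 0.023]
force: [-16.5, -8.2, -9.4]
width: -0.2
```

```bash
python3 go.py 0 0 0 0
```

```text
t 34.8 pos [564.7 -91.   57.9] psi 1.3 w -0.2 F [-16.5  -8.2  -9.4] q7 [-0.27 -0.71]
units [-22.47  -4.17   2.6 ] 0.22 dist 575.0
```

servo_tool --commands '[-0.8, 0, 0.4, 0, 1, -0.8, -1.7, 0.4, 0, 1, -0.8, -3.4, 0.4, 0, 1, -0.8, -5.1, 0.4, 0, 1, -0.8, -6.8, 0.4, 0, 1, -0.8, -8.15, 0.4, 0, 1, -0.4, -8.15, 0.3, 0, 1, -0.2, -8.15, 0.2, 0, 1, 0, -8.15, 0.1, 0, 1, 0.15, -8.15, 0, 0, 1]'

```text
clock: 35.65
eef_pos: [561.3, 118.0, 56.6]
tool_rot: [-3.137, 0.019, 0.028]
force: [-15.2, 4.8, -9.3]
width: 0.4
```

```bash
python3 go.py 0 0 0 0
```

```text
t 35.6 pos [561.3 118.   56.6] psi 1.6 w 0.4 F [-15.2   4.8  -9.3] q7 [-0.65 -1.04]
units [-22.53   4.11   2.66] 0.27 dist 576.0
```

servo_tool --commands '[0.1, 0, 0, 0, 1, 0.2, 0, 0, 0, 1, 0.2, 0, 0, 0, 1, 0.2, 0, 0, 0, 1]'

```text
clock: 35.98
eef_pos: [561.0, 118.2, 56.0]
tool_rot: [-3.134, 0.029, 0.027]
force: [-23.0, 6.1, 3.0]
width: 0.1
```

```bash
python3 go.py 0 0 0 0
```

```text
t 36.0 pos [561.  118.2  56. ] psi 1.5 w 0.1 F [-23.    6.1   3. ] q7 [-0.64 -1.04]
units [-22.49   4.15   2.85] 0.26 dist 576.0
```

servo_tool --commands '[-1.2, 0, 0.2, 0, 1, -1.2, 1.7, 0.2, 0, 1, -1.2, 3.4, 0.2, 0, 1, -1.2, 5.1, 0.2, 0, 1, -1.2, 6.8, 0.2, 0, 1, -1.2, 8.15, 0.2, 0, 1, -0.7, 8.15, 0.2, 0, 1, -0.4, 8.15, 0.1, 0, 1, -0.2, 8.15, 0, 0, 1, -0.1, 8.15, 0, 0, 1]'

```text
clock: 36.82
eef_pos: [564.6, -97.0, 57.2]
tool_rot: [3.135, 0.022, 0.017]
force: [-26.6, -14.7, 0.2]
width: 0.0
```

```bash
python3 go.py 0 0 0 0
python3 - <<'E'
from h import *
d=ctrl.get_image("top"); crop(d,185,130,300,235,6.5,"pics/t35.png")
d=ctrl.get_image("scene"); crop(d,150,130,330,290,4.4,"pics/s35.png")
E
```

```text
t 36.8 pos [564.6 -97.   57.2] psi 1.0 w 0.0 F [-26.6 -14.7   0.2] q7 [-0.27 -0.72]
units [-22.46  -4.29   2.76] 0.16 dist 576.0
```

View pics/t35.png

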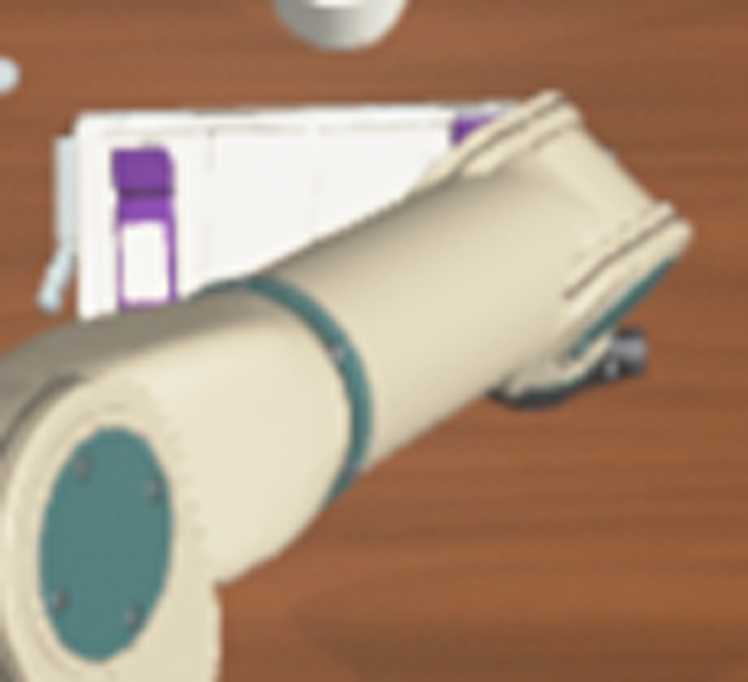

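View pics/s35.png

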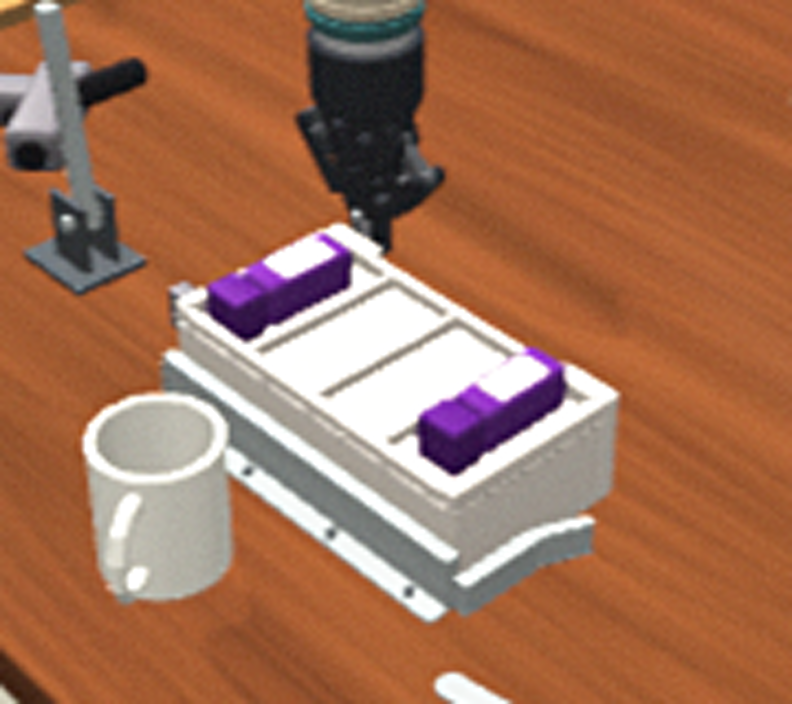

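servo_tool --commands '[-1.2, 0, 0, 0, 1, -1.2, 0, -1.5, 0, 1, -1.2, 0, -3, 0, 1, -1.2, 0, -4.5, 0, 1, -1.2, 0, -6.5, 0, 1, -0.5, 2, -7.5, 0, 1, 0, 4, -7.5, 0, 0.5, 1, 5.5, -7.5, 0, 0, 1.2, 7, -7.5, 0, 0, 1.2, 8, -7.5, 0, 0]'

```text
clock: 37.75
eef_pos: [613.0, -280.4, 247.4]
tool_rot: [3.141, -0.002, 0.027]
force: [0.5, 0.6, -0.1]
width: 47.8
```

servo_tool --commands '[0, 0, 0, 0, 0, 0, 0, 0, 0, 0, 0, 0, 0, 0, 0]'

```text
clock: 38.0
eef_pos: [610.9, -279.5, 246.5]
tool_rot: [-3.141, 0.001, 0.024]
force: [-0.5, 0.5, 0.0]
width: 83.3
```

```bash
python3 go.py 612 -297 118 1.5
python3 - <<'E'
from h import *
d=ctrl.get_image("scene"); crop(d,110,80,310,290,3.7,"pics/s36.png")
d=ctrl.get_image("top"); crop(d,185,110,345,235,5,"pics/t36.png")
E
```

```text
t 38.0 pos [ 610.9 -279.5  246.5] psi 1.4 w 83.3 F [-0.5  0.5  0. ] q7 [-0.02 -0.69]
units [0.03 0.71 5.14] -0.02 dist 130.0
```

View pics/s36.png

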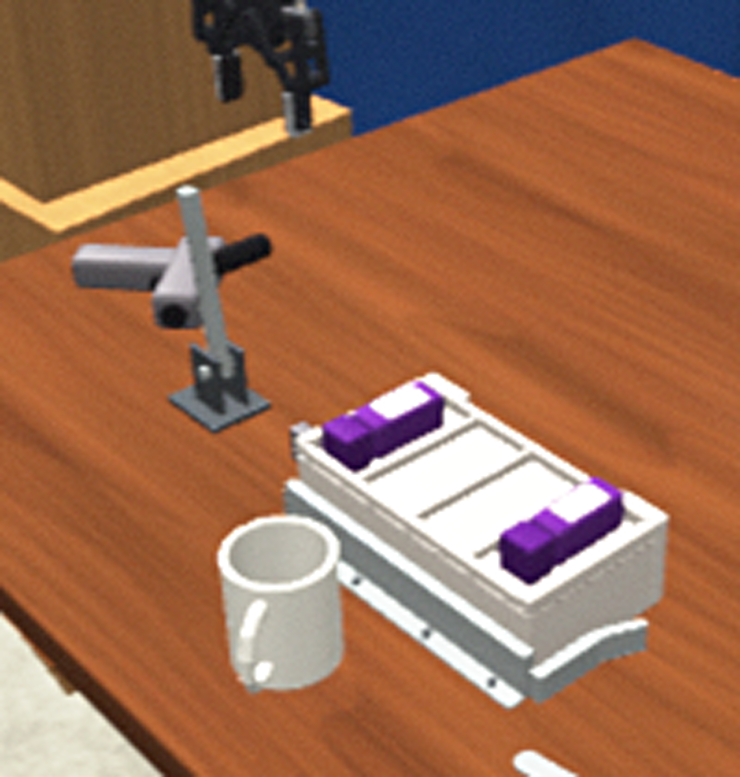

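View pics/t36.png

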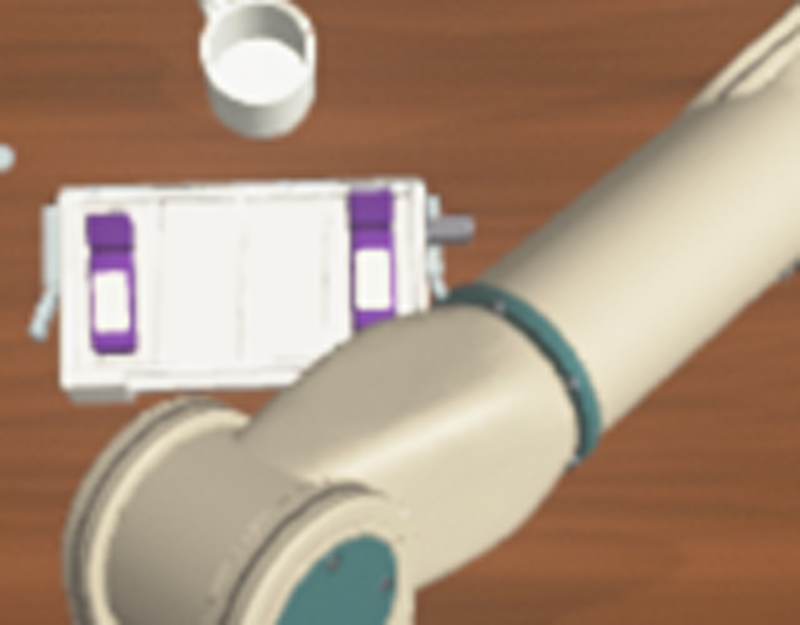

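servo_tool --commands '[0, 0.7, 1.5, 0, 0, 0, 0.7, 3, 0, 0, 0, 0.7, 4.3, 0, 0, 0, 0.7, 5.1, 0, 0, 0, 0.7, 5.1, 0, 0, 0, 0.7, 5.1, 0, 1, 0, 0.7, 5.1, 0, 1, 0, 0.7, 5.1, 0, 1, 0, 0.7, 5.1, 0, 1, 0, 0.7, 5.1, 0, 1]'

```text
clock: 38.93
eef_pos: [612.8, -296.8, 120.7]
tool_rot: [3.141, -0.002, 0.026]
force: [-1.1, -0.3, 2.4]
width: 25.8
```

```bash
python3 go.py 612 -297 118 1.5
python3 - <<'E'
from h import *
d=ctrl.get_image("scene"); crop(d,110,80,260,220,4.5,"pics/s37.png")
E
```

```text
t 38.9 pos [ 612.8 -296.8  120.7] psi 1.5 w 25.8 F [-1.1 -0.3  2.4] q7 [ 0.04 -0.59]
units [-0.03  0.01  0.11] -0.0 dist 3.0
```

View pics/s37.png

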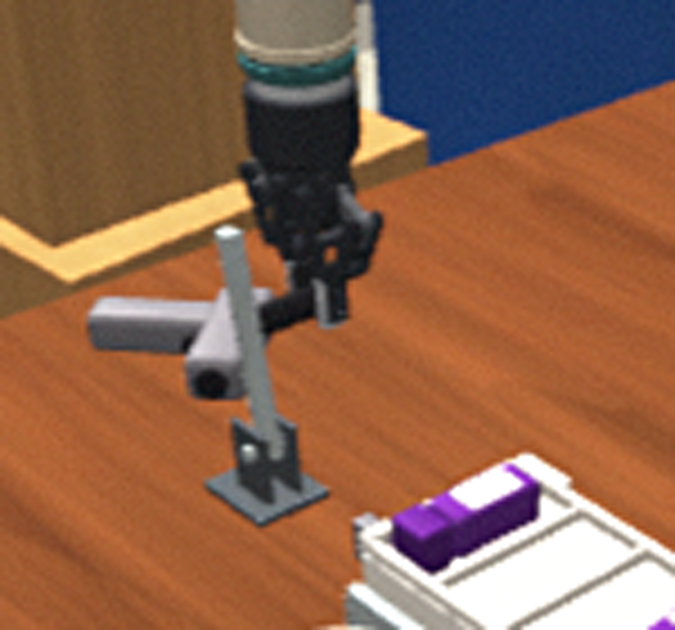

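servo_tool --commands '[0, 0, 0, 0, 1, 0, 0, 0, 0, 1, 0, -0.68, 0, 0, 1, 0, -1.39, 0.1, 0, 1, 0, -2.06, 0.37, 0, 1, 0, -2.67, 0.76, 0, 1, 0, -3.18, 1.26, 0, 1, 0, -3.59, 1.85, 0, 1, 0, -3.87, 2.5, 0, 1, 0, -3.87, 2.5, 0, 1]'

```text
clock: 39.82
eef_pos: [611.5, -202.1, 55.3]
tool_rot: [3.135, -0.004, 0.025]
force: [8.9, -8.6, -15.5]
width: 19.8
```

```bash
python3 go.py 612 -196 26 1.5
python3 - <<'E'
from h import *
d=ctrl.get_image("scene"); crop(d,110,110,260,250,4.5,"pics/s38.png")
E
```

```text
t 39.8 pos [ 611.5 -202.1   55.3] psi 1.4 w 19.8 F [  8.9  -8.6 -15.5] q7 [-0.09 -0.63]
units [ 0.02 -0.25  1.17] -0.01 dist 30.0
```

View pics/s38.png

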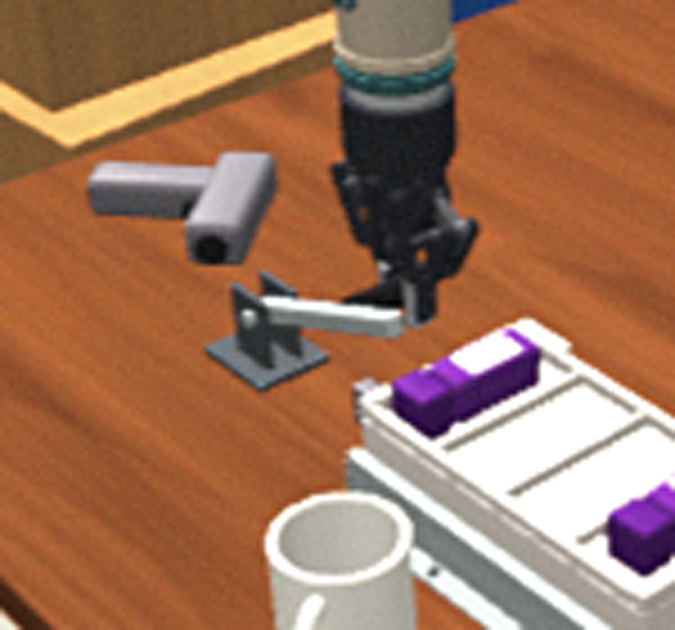

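servo_tool --commands '[0, -0.07, 0.27, 0, 1, 0, -0.12, 0.54, 0, 1, 0, -0.14, 0.8, 0, 1, 0, -0.15, 1.08, 0, 1, 0, -0.15, 1.2, 0, 1, 0, -0.15, 1.3, 0, 1, 0, -0.15, 1.3, 0, 1]'

```text
clock: 40.45
eef_pos: [611.5, -196.0, 24.1]
tool_rot: [3.141, -0.004, 0.026]
force: [6.2, -4.0, -5.7]
width: 20.2
```

```bash
python3 go.py 612 -196 26 1.5
python3 - <<'E'
from h import *
d=ctrl.get_image("scene"); crop(d,110,110,260,250,4.5,"pics/s39.png")
E
```

```text
t 40.5 pos [ 611.5 -196.    24.1] psi 1.5 w 20.2 F [ 6.2 -4.  -5.7] q7 [-0.08 -0.6 ]
units [ 0.02  0.   -0.08] -0.0 dist 2.0
```

View pics/s39.png

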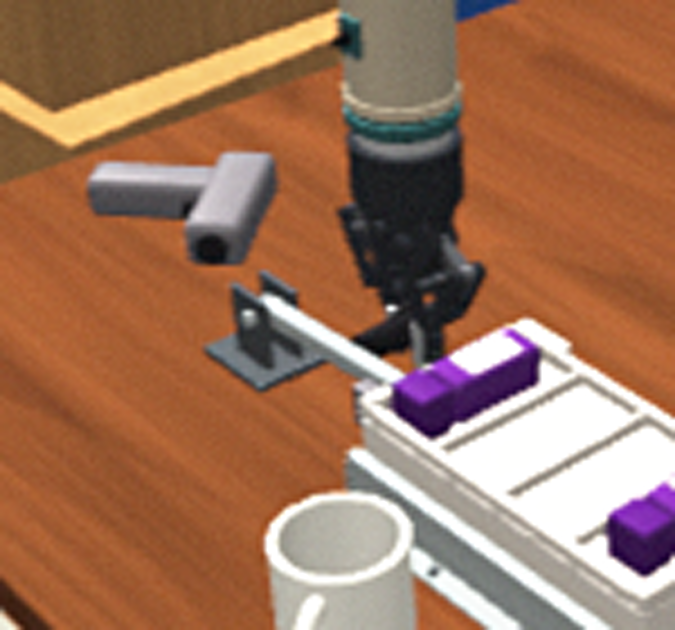

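servo_tool --commands '[0, 0, 0.15, 0, 1, 0, 0, 0.3, 0, 1, 0, 0, 0.3, 0, 1, 0, 0, 0.3, 0, 1]'

```text
clock: 40.83
eef_pos: [611.5, -196.0, 18.4]
tool_rot: [3.141, -0.004, 0.026]
force: [3.3, 0.8, 12.1]
width: 19.9
```

```bash
python3 go.py 612 -196 26 1.5
```

```text
t 40.8 pos [ 611.5 -196.    18.4] psi 1.5 w 19.9 F [ 3.3  0.8 12.1] q7 [-0.08 -0.6 ]
units [ 0.02  0.   -0.3 ] 0.0 dist 8.0
```

servo_tool --commands '[0, 0, -0.1, 0, 0.5, 0, 0, -0.1, 0, 0, 0, 0, -0.1, 0, 0, 0, 0, -0.1, 0, 0, 0, 0, -1, 0, 0, 0, 0, -2, 0, 0, 0, 0, -3, 0, 0.5, 0, 0, -4, 0, 1, 0, 0, -4, 0, 1, 0, 0, -4, 0, 1]'

```text
clock: 41.67
eef_pos: [609.9, -196.2, 117.6]
tool_rot: [3.141, -0.002, 0.026]
force: [-0.1, 0.1, -0.3]
width: 38.9
```

```bash
python3 go.py 614 -194 66 1.5
python3 - <<'E'
from h import *
d=ctrl.get_image("scene"); crop(d,140,150,240,230,8,"pics/s40.png")
E
```

```text
t 41.7 pos [ 609.9 -196.2  117.6] psi 1.5 w 38.9 F [-0.1  0.1 -0.3] q7 [-0.13 -0.68]
units [ 0.16 -0.09  2.06] -0.01 dist 52.0
```

View pics/s40.png

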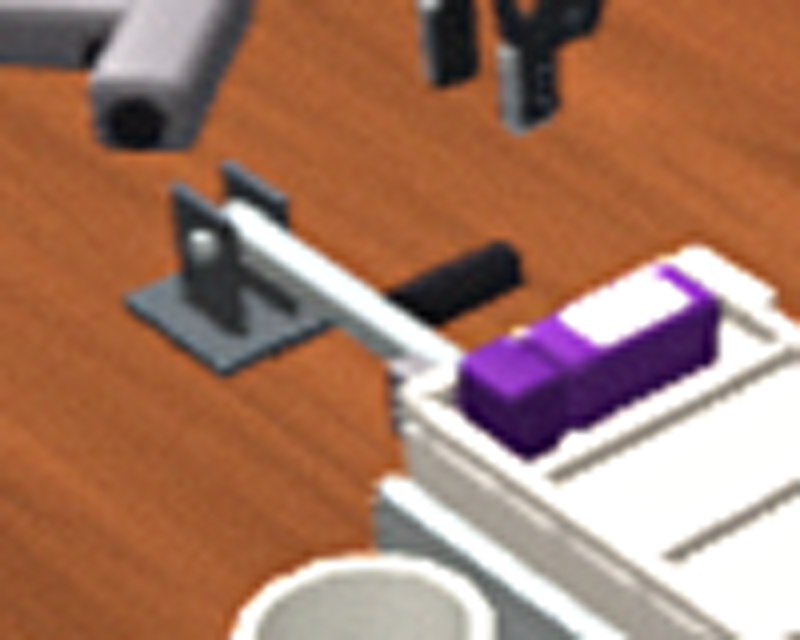

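servo_tool --commands '[0.1, 0, 0.5, 0, 1, 0.1, 0, 1, 0, 1, 0.1, 0, 1.5, 0, 1, 0.1, 0, 2, 0, 1, 0.1, 0, 2.3, 0, 1, 0.1, 0, 2.6, 0, 1, 0.1, 0, 2.8, 0, 1, 0.1, 0, 2.8, 0, 1]'

```text
clock: 42.38
eef_pos: [610.7, -195.5, 54.7]
tool_rot: [-3.135, -0.0, 0.025]
force: [-19.1, 11.3, 63.0]
width: -0.2
```

```bash
python3 go.py 614 -196 56 1.5
```

```text
t 42.4 pos [ 610.7 -195.5   54.7] psi 1.4 w -0.2 F [-19.1  11.3  63. ] q7 [-0.09 -0.63]
units [ 0.13  0.02 -0.05] -0.01 dist 4.0
```

servo_tool --commands '[-0.1, 0, -1, 0, 1, -0.1, 0, -2.5, 0, 1, -0.1, 0, -4, 0, 1, -0.1, 0, -5.5, 0, 1, -3, 2, -6, 0, 1, -5, 3, -6, 0, 1, -7, 4, -6, 0, 1, -8, 5, -6, 0, 1, -8, 5, -6, 0, 1, -8, 5, -6, 0, 1]'

```text
clock: 43.22
eef_pos: [411.0, -328.5, 196.7]
tool_rot: [3.14, 0.002, 0.021]
force: [-0.1, -1.7, -0.5]
width: 0.1
```

```bash
python3 go.py 614 -196 56 1.5
python3 - <<'E'
from h import *
d=ctrl.get_image("scene"); cv2.imwrite("pics/s41.png",cv2.resize(d["img"],(768,576)))
crop(d,140,150,290,270,5.3,"pics/s41c.png")
d=ctrl.get_image("top"); crop(d,185,110,345,235,5,"pics/t41.png")
f=lambda p:(np.array(p)/8+[140,150]-.4)
E
```

```text
t 43.2 pos [ 411.  -328.5  196.7] psi 1.2 w 0.1 F [-0.1 -1.7 -0.5] q7 [ 0.12 -0.35]
units [ 8.24 -5.13  5.61] -0.05 dist 280.0
```

View pics/s41.png

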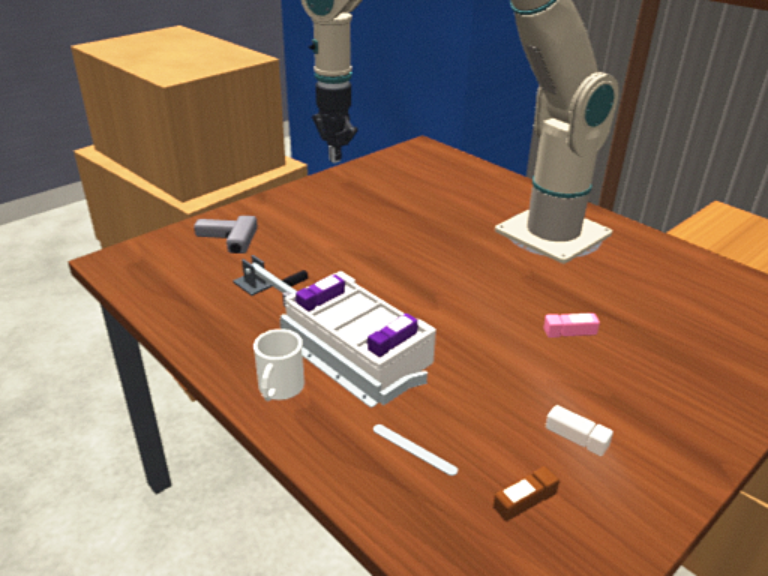

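View pics/t41.png

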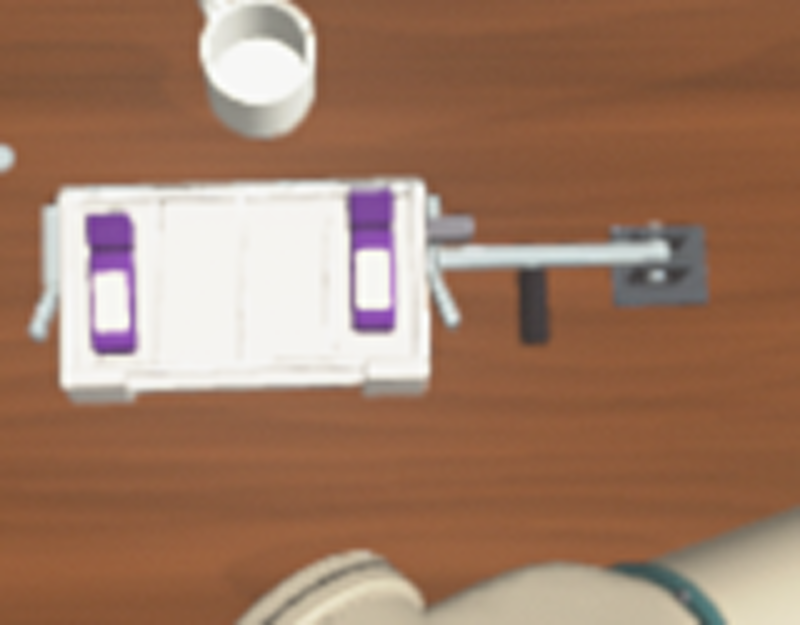

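View pics/s41c.png

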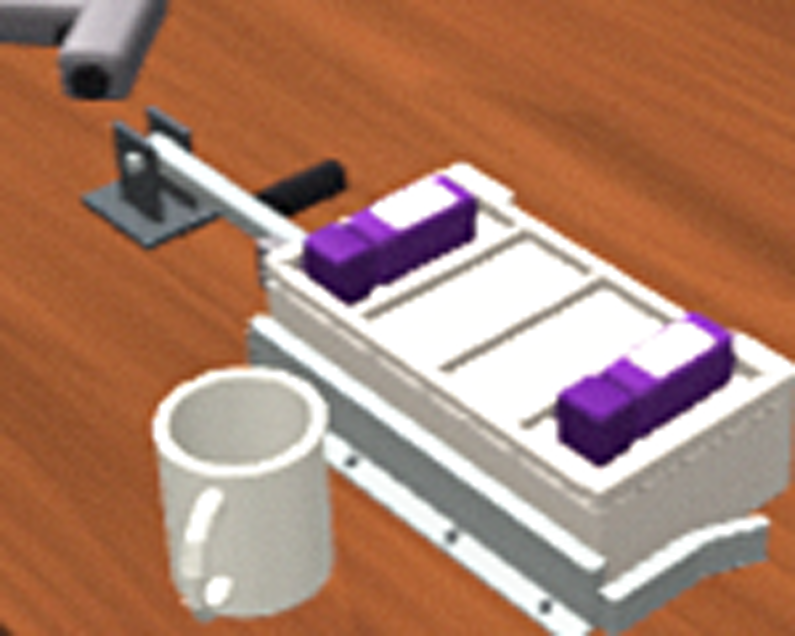

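Run:
```python
from h import *
d=ctrl.get_image("scene"); crop(d,195,170,245,215,14,"pics/s42.png")
t=ctrl.get_image("top"); 
for q in tubes(t,100): print(q)
c=np.array([643.5,13.5]); a=0.019; R=np.array([[np.cos(a),-np.sin(a)],[np.sin(a),np.cos(a)]])
for y in(-92,92):
  for dz,x in((66,64),(78,64),(80,70)): print(y,x,dz,proj(d,[*(c+R@[x,y]),dz]).round(1),proj(t,[*(c+R@[x,y]),dz]).round(1))
```

```text
(array([208., 167.]), ((639.7750244140625, 106.95368194580078), (31.6020450592041, 96.75228881835938), 89.99817657470703), 119.5)
(array([259., 162.]), ((655.1698608398438, -77.02747344970703), (28.169357299804688, 97.00653076171875), 89.0164566040039), 203.5)
-92 64 66 [[199.9 206.6]] [[258.5 148.9]]
-92 64 78 [[199.7 203.1]] [[258.6 148.1]]
-92 70 80 [[198.  203.4]] [[258.6 146.3]]
92 64 66 [[244.6 237.7]] [[207.4 150.5]]
92 64 78 [[244.6 234. ]] [[207.1 149.7]]
92 70 80 [[242.9 234.5]] [[207.1 147.9]]
```

View pics/s42.png

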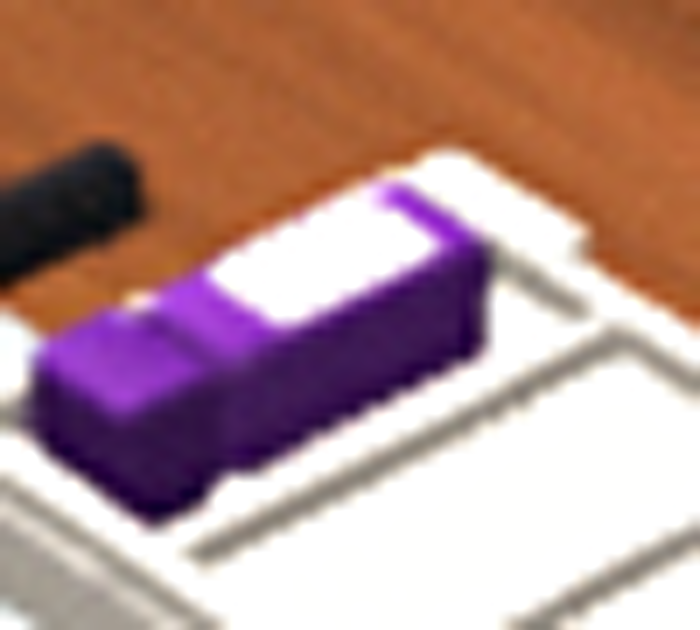

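Run:
```python
from h import *
d=ctrl.get_image("scene")
a=0.019;c=np.array([643.5,13.5]); R=np.array([[np.cos(a),-np.sin(a)],[np.sin(a),np.cos(a)]])
f=lambda p:np.array(p)/14+[195,170]-.46
for p,z in (((155,525),66),((480,352),66),((122,415),100),((485,245),100)): print(p,z,((ray(d,[f(p)],z)[0,:2]-c)@R).round(1))
```

```text
(155, 525) 66 [ 53.7 -79.5]
(480, 352) 66 [-34.1 -80.9]
(122, 415) 100 [ 63.6 -75.1]
(485, 245) 100 [-28.2 -71.8]
```

```bash
python3 -c "
from cell import ctrl
print(ctrl.finish_job())"
```

```text
the job is handed in; nothing more can be done
None
```

The job is done and handed in at about 43 s; no verdict was reported.

- **Lever up:** I gripped the handle and swung the lever from about 0.25 rad to about 1.7 rad before doing anything else.
- **Tubes:** Only two purple tubes were out. They lie flat in the two outer troughs. The right one shifted a few millimetres backwards after I released it, but it still reads inside its trough. The pink, white and brown look-alikes were not touched.
- **Cabinet:** I walked it in with alternating nudges on the two posts. Its heading stayed within about 7° of the dock's; the largest was 7.1°, after an early nudge on the right post. Both posts then stopped firmly at 23 to 27 N. The left-to-right difference there was 3.6 mm, close to the 3.9 mm a square cabinet would give.
- **Lever down:** I swung it down in front of the ear and pressed it onto its stop. The fingertips stopped at z 54.7 mm against the expected 56 mm. That press read 63 N at the wrist, through the closed fingertips.

**Disagreement:** the posts stopped about 3.5 mm short of the home position I first measured from the images. I put that down to the picked points and the calibration, since both posts were hard against the stop and the lever shut. The last pictures show the bar in front of the ear, the mug, thermometer and tongue depressor in place, and the arm clear.

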